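# Slide the top specimen tray onto the light box

## Robot

A 6-joint arm with a two-finger parallel gripper is mounted at the origin on the work surface. World frame = base frame: x ahead of the robot, y to its left, z up, the work surface at z = 0. Lengths are in m, angles in degrees, forces in N, time in s.
With the tool pointing down it reaches from about 0.3 to 0.775 m from the base axis. Payload 14.6 kg.
Tool frame: the origin (TCP) lies at the very end of the fingers, on their centre line; the grasp point (between the pads) lies 19 mm behind it; z points along the fingers, y is the direction in which the jaws open and shut (so a half turn about z gives the same grasp; the last joint's range is limited). The gripper opens to 85 mm and grips with 20 to 120 N. Pads are 22 mm wide; open, the fingers measure 114 mm over their backs; the gripper's body (76 mm by 85 mm) begins 54 mm behind the grasp point. The pads swing forward as they close: fully open they stand 13 mm farther back than shut.
Start: joints at [-72.571, 17.183, 87.147, -0, 75.671, -3.816], TCP at [0.199, -0.513, 0.231] pointing down, gripper open.
Joint ranges: [-173.82, 173.82], [-45.26, 126.66], [13.44, 144.39], [-59.66, 239.66], [0, 175.72], [-146.38, 146.38]. Speed limits (degrees/s): [127.2, 127.2, 147.25, 180, 180, 180].

## Interface

Orientations are given as a 3x3 rotation matrix whose columns are the frame's x, y, z axes.
In Python, from rig import ctrl gives the robot as it stands. The module is installed in compiled form; this text tells all that it offers.
- The arm moves only by the tool drive_tool, never from a script. Its arguments are lists of equal length, an entry for each row: "travel": the shift along the tool's x, y, z in cm, a list of three; "delta_rot": the turn, a rotation vector about the tool's x, y, z in rad, a list of three; "fingers": the finger opening in cm, from 0 to 8.54. In form: {"travel": [[tx, ty, tz], ...], "delta_rot": [[ax, ay, az], ...], "fingers": [fingers, ...]}. A call has exactly 5 rows; each row shifts and turns the commanded pose from where the row before left it, along the tool's axes as they then stand; what a row does not reach is not made up. A row lasts 1/8 s, in which the tool goes at most 62.5 mm and 10.7 degrees, less where a joint would pass 70% of its speed; a pose out of reach is approached as far as the arm can. A call is refused whole if a number of a shift passes 6.25 or a number of a turn 0.188, either way. A call with a gripper value outside its range is refused whole. The fingers move at their own pace and stop on an object; "newtons" is the grip in N (left out, the last holds). Time passes only in rows, so rows that do not move let the fingers close, or fill a call up. It gives the time, the measured TCP pose, the force and the opening at its end, in the units of the state.
- ctrl.observe(): the state, without advancing time (a new reading comes with each control period).
- ctrl.read_camera(name): name is "side" or "top"; returns a dict with "frame" (480x640x3 uint8, red, green, blue), "camera_matrix" (3x3 intrinsics, pixels), "rvec" (rotation vector, rad) and "tvec" (3), from world to camera coordinates, as OpenCV has them. Camera axes: x right, y down, z forward; pixel columns grow to the right and rows downward; lengths in m; the calibration is good to about 2 mm. A picture is of the moment at which its call begins. There is no depth.
- ctrl.close_job(): hands the job in, once; it reports no verdict.
The state is a dict: "time": time; "joint_positions": joint angles; "dq": joint speeds; "tau": joint torques, N m; "tcp_pos": TCP position; "ee_rot": TCP orientation; "contact_force": force on the tool from outside, world axes, zero at the start; "wrist_torque": the same for the moment, N m; "width": opening from 0.0 (shut) to 1.0 (fully open).
Only numpy, scipy, OpenCV 4.12 (cv2) and the standard library are available. Lean on these libraries where they do the work, as an engineer would, in place of code of your own. Each camera call takes 0.05 s, during which the arm holds its last target.

## Task

Slide the top slide tray, the one with the blue handle, sideways off the stack under the microscope head and onto the white-topped light box next to it, keeping it level and not lifting it, until it lies flat and square against the black stop bar along its edge, midway between the two dark lines. Then let go of it and press the green button on the grey lamp controller fully down to switch its lamp on. Do not shift the two trays below, do not bump the microscope, and leave everything else where it stands.

Things in the scene. Friction and masses are not known exactly. Their poses are not given: they have to be found in the camera images.
- tray_center (a point): Top slide tray, loose, 0.25 to 0.5 kg: flat aluminium tray 140 (its x) x 90 (its y) x 14 mm high with four glass slides. The point is its centre, half-way up. x points away from the handle, z up. It starts with its underside 52 mm above the table.
- tray_grip (a point): Grip point of the top tray's blue handle: an upright blade 14 mm thick (y), 26 mm high, sticking out 60 mm level from the tray's front edge (-x). The point is 38 mm in front of that edge, 108 mm from tray_center, 15 mm above the tray's underside; blade from 13 mm below to 13 mm above it. Tray's axes. Free space on both sides of and below the handle.
- tray_mid_center (a point): Middle tray of the stack: same size as the top tray but without handle; its centre, half-way up. Loose; its outline lies within about 4 mm of the top tray's, and its top carries the top tray. Must stay.
- tray_low_center (a point): Lowest tray of the stack, without handle; its centre, half-way up. Loose; rests on the microscope's base plate, 24 mm above the table. Must stay.
- scope: Fixed microscope, origin on the table under the stack's middle; x points from handle to post. Base 24 mm high, x -75 to 170, y +-50 mm; post at x 145. Head: ring lamp, radius 42, centred at x -63, y 0, underside 155 mm up, barrel and camera above it to 324. Its front edge is straight above tray_grip, 88 mm higher: come in leaning about 40 degrees to its -x side, fingers pointing down and to +x.
- lightbox_seat (a point): Fixed light box on the stack's +y or -y side, 20 mm off: white top 50 mm up (2 mm under the top tray's underside). The point, on the top face, is where the tray's centre must come; x to the stop. Black stop bar (130 long, 12 high): face at x +70 mm. Front face x -72, sides y +-65, dark lines y +-48. Tray moved straight across is 5-35 mm short of the stop; yaw within 4 degrees of the stack's.
- lamp_top (a point): Centre of the top of the green push button (radius 18 mm) on the grey lamp controller (80 x 80 x 30 mm high, fixed) on one side of the table. Press straight down.
- lamp (a joint): Travel of the green button: 0 up, 0.006 m fully down; a spring returns it, about 5 N at the bottom.
- slidefile: Closed brown slide file, fixed, 150 x 120 x 36 mm high, on the other side of the stack from the light box. Origin under it.
- petri: Petri dish, 94 mm across, 16 mm high, loose bystander. Origin at the centre of its underside.
- forceps: Steel forceps lying flat, 140 mm long, 8 mm high, loose bystander.
- stain: Amber stain bottle, 48 mm across, 95 mm high, loose bystander. Origin at the centre of its underside.
- mouse: White computer mouse, 90 x 60 x 30 mm, loose bystander.
- slidebox: Orange slide box, 100 x 85 x 32 mm, loose bystander.
- pot: Small lidded specimen pot, 64 mm across, 50 mm high, loose bystander, on the other side of the table from the lamp controller.
Mind the look-alikes: they are no part of the job. Leave any purple or yellow look-alike of the part that bears tray_center alone. Leave any orange look-alike of the part that bears lightbox_seat alone.

How it is judged:
By the outcome, as a careful person would: the job done as asked, in the order asked, and still so for the second after the job is handed in, with the robot touching nothing.
It also fails if it takes over 58 s, if anything falls off the work surface, if the arm or the gripper's body presses on something with over 40 N, if the wrist force passes 120 N, or if a joint passes its speed limit or range.

## Working session

There is one attempt and no reset: what is moved stays moved. The work goes in short steps, Python scripts to look and compute and a tool call to move; the robot and the scene stay as the last step left them, time stands still between calls to the robot, and variables do not carry over. Pictures are saved under pics/ and viewed, and the job is handed in when it is done.

Besides the shell and the picture viewer there is one more tool, called after "Call:" by a JSON object that holds its "method" and its "body". drive_tool: Moves the arm, as the interface text tells. Its arguments: {"type":"object","properties":{"travel":{"type":"array"},"delta_rot":{"type":"array"},"fingers":{"type":"array"},"newtons":{"type":"number"}},"required":["travel","delta_rot","fingers"]}

```bash
mkdir -p pics; ls
python3 - <<'E'
from rig import ctrl
import cv2,numpy as np,pickle
np.set_printoptions(precision=4,suppress=True)
s=ctrl.observe();print(s)
for n in("side","top"):
    d=ctrl.read_camera(n);pickle.dump(d,open(f'{n}0.pkl','wb'))
    cv2.imwrite(f'pics/{n}0.png',d['frame'][:,:,::-1])
    R=cv2.Rodrigues(np.array(d['rvec'],float))[0];print(n,d['camera_matrix'],R,-R.T@np.array(d['tvec']).ravel())
E
```

```text
pics
{'time': 0.0, 'joint_positions': array([-72.5717,  17.2174,  87.1807,  -0.0018,  75.6708,  -3.8158]), 'dq': array([ 0.0146, -0.0474,  0.0971, -0.0406, -0.0358, -0.0414]), 'tau': array([  0.0014, -54.3509, -36.1794,  -0.0001,   0.004 ,   0.    ]), 'tcp_pos': array([ 0.1992, -0.5124,  0.2307]), 'ee_rot': array([[ 0.932 ,  0.3623, -0.0004],
       [ 0.3623, -0.932 ,  0.0011],
       [ 0.    , -0.0012, -1.    ]]), 'contact_force': array([-0.3443,  0.0106,  0.2599]), 'wrist_torque': array([ 0.0008,  0.0033, -0.0005]), 'width': 1.0027100453052977}
side [[474.2427   0.     317.5836]
 [  0.     474.2427 246.1255]
 [  0.       0.       1.    ]] [[-0.9365 -0.3504 -0.0152]
 [-0.1911  0.5462 -0.8156]
 [ 0.2941 -0.7609 -0.5784]] [0.1158 0.9198 0.7774]
top [[584.071    0.     323.6933]
 [  0.     584.071  226.902 ]
 [  0.       0.       1.    ]] [[ 0.0451 -0.999  -0.0051]
 [-0.978  -0.0431 -0.2039]
 [ 0.2035  0.0142 -0.979 ]] [ 0.1348 -0.0011  1.5382]
```

View pics/side0.png

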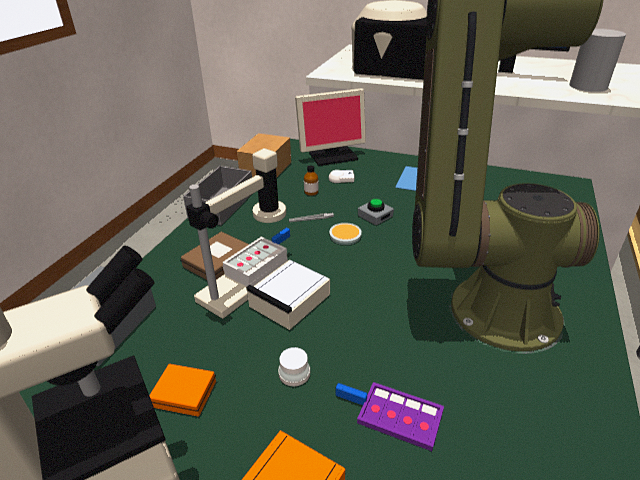

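View pics/top0.png

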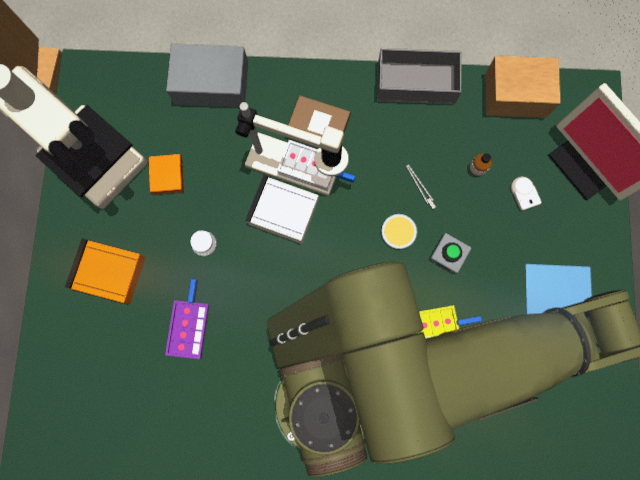

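The side view shows the stack at about (255,257), its handle at (283,236), the light box at (290,290) and the button at (376,204). The top view has the handle at (347,177), the light box at (283,210) and the button at (453,252). I'll zoom in for corner points.

Run:
```python
import cv2,pickle
for n,(x0,y0,x1,y1) in dict(side=(175,190,335,330),top=(230,90,370,250)).items():
    f=pickle.load(open(n+'0.pkl','rb'))['frame'][:,:,::-1][y0:y1,x0:x1]
    k=5 if n=='side' else 3.75
    f=cv2.resize(f,None,fx=k,fy=k,interpolation=cv2.INTER_CUBIC)
    if n=='side': f=f[:600]
    for i in range(0,f.shape[1],int(20*k)): cv2.putText(f,str(int(x0+i/k)),(i,10),0,.4,(255,255,0),1);cv2.line(f,(i,0),(i,f.shape[0]),(255,255,0),1) if 0 else cv2.line(f,(i,12),(i,20),(255,255,0),1)
    for i in range(0,f.shape[0],int(20*k)): cv2.putText(f,str(int(y0+i/k)),(0,i+4),0,.4,(0,255,255),1)
    cv2.imwrite(f'pics/{n}0z.png',f)
```

```text
(no output)
```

View pics/side0z.png

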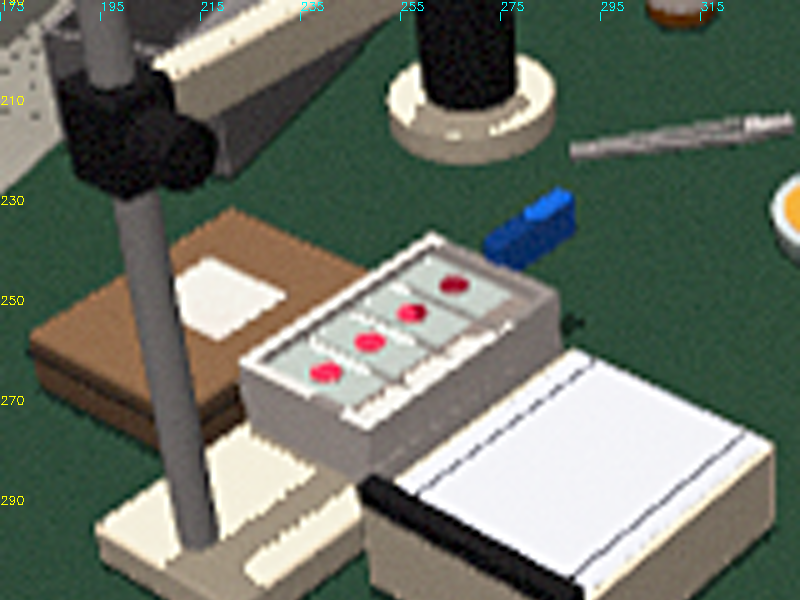

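View pics/top0z.png

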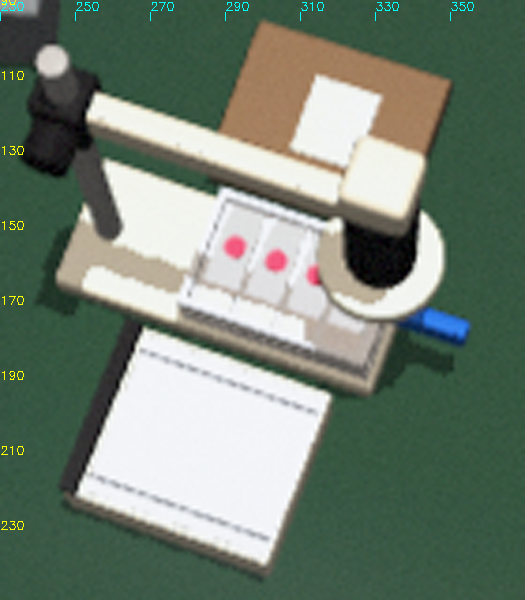

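```bash
cat > h.py <<'E'
import numpy as np,cv2,pickle
from scipy.optimize import least_squares
np.set_printoptions(precision=4,suppress=True)
def cam(n): return pickle.load(open(n+'.pkl','rb'))
def proj(d,P): return cv2.projectPoints(np.asarray(P,float).reshape(-1,3),np.array(d['rvec'],float),np.array(d['tvec'],float),d['camera_matrix'],None)[0][:,0]
S=lambda u,v:(175+u/5,190+v/5)
T=lambda u,v:(230+u/3.75,90+v/3.75)
def world(p,L):
    c,s=np.cos(p[3]),np.sin(p[3]);L=np.asarray(L,float).reshape(-1,3)/1e3
    return np.c_[p[0]+c*L[:,0]-s*L[:,1],p[1]+s*L[:,0]+c*L[:,1],p[2]+L[:,2]]
def fit(obs,lines,p0,fixz=None):
    # obs: (cam,local,pix); lines: (cam,local a,local b,[pix...])
    def res(q):
        p=np.r_[q[:2],fixz,q[2]] if fixz is not None else q
        r=[]
        for d,l,px in obs: r+=list(proj(d,world(p,l))[0]-px)
        for d,a,b,pxs in lines:
            A,B=proj(d,world(p,[a,b]));n=np.array([-(B-A)[1],(B-A)[0]]);n/=np.linalg.norm(n)
            r+=[n@(np.array(x)-A) for x in pxs]
        return r
    q0=np.delete(p0,2) if fixz is not None else p0
    s=least_squares(res,q0,loss='soft_l1');return s.x,np.array(res(s.x))
E
cat > f0.py <<'E'
from h import *
s,t=cam('side0'),cam('top0')
h=28 # local z from underside
# tray, local z from underside
ob=[(s,(-70,-45,14),S(433,235)),(s,(-70,45,14),S(560,292)),(s,(70,45,14),S(370,430)),(s,(70,-45,14),S(243,362)),
(s,(-130,-7,28),S(556,188)),(s,(-130,7,28),S(576,195)),(s,(-130,7,2),S(574,232)),
(t,(70,-45,14),T(222,190)),(t,(70,45,14),T(182,306)),(t,(-130,-7,28),T(470,322)),(t,(-130,7,28),T(463,342))]
p0=np.array([.55,.05,.05,1.3])
for fz in(None,.052):
    q,r=fit(ob,[],p0,fz);print('tray',q,np.degrees(q[-1]));print(r)
ob=[(s,(-72,-65,0),S(575,350)),(s,(-72,65,0),S(773,447)),(t,(-72,-65,0),T(330,393)),(t,(-72,65,0),T(268,561)),
(s,(70,-65,12),S(380,477)),(s,(70,65,12),S(585,578))]
ln=[(s,(-70,-48,0),(70,-48,0),[S(593,363),S(415,497)]),(s,(-70,48,0),(70,48,0),[S(745,435),S(572,576)]),
(t,(-70,-48,0),(70,-48,0),[T(143,350),T(315,411)]),(t,(-70,48,0),(70,48,0),[T(90,476),T(268,539)])]
for fz in(None,.05):
    q,r=fit(ob,ln,np.array([.45,.05,.05,1.3]),fz);print('seat',q,np.degrees(q[-1]));print(r)
E
python3 f0.py
```

```text
tray [0.6121 0.0698 0.0486 1.2811] 73.40045513829843
[ 0.2067  0.1387  0.464   0.1893  0.8916  0.1262  0.1023  0.3562  0.5678
 -0.2169  0.5406  0.0419  1.398   0.6157 -0.4752 -1.2281 -1.4201 -1.5489
  0.2897 -1.4307  0.4432 -1.8753]
tray [0.6104 0.072  1.2826] 73.48816952322422
[ 0.2726 -0.3763  0.6528 -0.3313  1.0273 -0.305   0.1007 -0.0782  0.701
 -0.7788  0.6922 -0.5214  1.5493  0.0838 -1.4396 -1.079  -2.374  -1.3081
 -0.4759 -1.293  -0.3201 -1.723 ]
seat [0.4918 0.1277 0.0483 1.265 ] 72.47948205041133
[ 0.0991 -0.4714  1.2218 -0.4778 -0.0351 -0.7006 -0.8171  0.0484 -0.5336
 -0.9133  0.4665  1.653   0.4167  0.3352  0.2183  0.6615 -0.1982 -0.2267
 -0.8539 -0.6181]
seat [0.4912 0.1285 1.2651] 72.48308339787508
[ 0.1452 -0.7842  1.3339 -0.7812 -0.3478 -0.6771 -1.152   0.1261 -0.5421
 -1.2133  0.5292  1.3696  0.1991  0.1041  0.0492  0.4824 -0.0621 -0.0927
 -0.6735 -0.4396]
```

```bash
cat >> h.py <<'E'
from scipy.spatial.transform import Rotation as Ro
def tri(d1,p1,d2,p2):
    def r(X): return np.r_[proj(d1,X)[0]-p1,proj(d2,X)[0]-p2]
    s=least_squares(r,[.4,0,.03]);return s.x,s.fun
def toolR(yaw,tilt,flip=1):
    x=np.array([np.cos(yaw),np.sin(yaw),0]);z=np.array([0,0,1.]);y=np.cross(z,x)
    Z=np.sin(tilt)*x-np.cos(tilt)*z;Y=-y
    return np.c_[np.cross(Y,Z),Y,Z]
def plan(p,R,tp,tR,n):
    """n rows in tool axes (cm, rad) from pose to pose, even steps"""
    rv=Ro.from_matrix(R.T@tR).as_rotvec()/n
    out=[];P=p.copy();Q=R.copy()
    for i in range(n):
        d=(tp-P)/(n-i);t=Q.T@d;out.append((np.round(t*100,2).tolist(),np.round(rv,4).tolist()))
        P=P+d;Q=Q@Ro.from_rotvec(rv).as_matrix()
    for i in range(0,n,5): print('travel',[o[0] for o in out[i:i+5]],'\n rot',[o[1] for o in out[i:i+5]])
E
python3 - <<'E'
from h import *
from rig import ctrl
s,t=cam('side0'),cam('top0')
for n,(a) in dict(green=('side',)).items():
  for nm,d in(('side',s),('top',t)):
    f=d['frame'].astype(int);m=(f[...,1]>110)&(f[...,0]<60)&(f[...,2]<110)
    v,u=np.nonzero(m);print(nm,len(u),u.mean(),v.mean(),u.min(),u.max(),v.min(),v.max())
print(tri(s,(376,203.5),t,(453,252)))
tray=np.array([.6100,.072]);yaw=np.radians(73.4);x=np.r_[np.cos(yaw),np.sin(yaw)]
R=toolR(yaw,np.radians(40))
g=np.r_[tray-.108*x,.067];tcp=g+.019*R[:,2]
p1=tcp-.12*R[:,2]
o=ctrl.observe();print(R,tcp,p1)
plan(o['tcp_pos'],o['ee_rot'],p1,R,15)
E
```

```text
side 60 375.85 201.56666666666666 371 381 199 204
top 61 453.62295081967216 250.34426229508196 446 459 245 257
(array([ 0.3965, -0.3168,  0.0422]), array([ 1.0263,  0.2417, -0.0847, -0.8932]))
[[ 0.2188  0.9583  0.1836]
 [ 0.7341 -0.2857  0.616 ]
 [ 0.6428 -0.     -0.766 ]] [ 0.5826 -0.0198  0.0524] [ 0.5606 -0.0937  0.1444]
travel [[3.26, -1.73, 0.58], [3.32, -1.52, 0.75], [3.37, -1.31, 0.93], [3.39, -1.09, 1.1], [3.4, -0.87, 1.27]] 
 rot [[0.0211, 0.0432, -0.0581], [0.0211, 0.0432, -0.0581], [0.0211, 0.0432, -0.0581], [0.0211, 0.0432, -0.0581], [0.0211, 0.0432, -0.0581]]
travel [[3.39, -0.64, 1.43], [3.35, -0.42, 1.59], [3.3, -0.19, 1.74], [3.22, 0.04, 1.88], [3.13, 0.27, 2.01]] 
 rot [[0.0211, 0.0432, -0.0581], [0.0211, 0.0432, -0.0581], [0.0211, 0.0432, -0.0581], [0.0211, 0.0432, -0.0581], [0.0211, 0.0432, -0.0581]]
travel [[3.02, 0.49, 2.14], [2.89, 0.71, 2.25], [2.74, 0.92, 2.36], [2.58, 1.13, 2.45], [2.4, 1.32, 2.53]] 
 rot [[0.0211, 0.0432, -0.0581], [0.0211, 0.0432, -0.0581], [0.0211, 0.0432, -0.0581], [0.0211, 0.0432, -0.0581], [0.0211, 0.0432, -0.0581]]
```

Call:
{"method": "drive_tool", "body": {"travel": [[3.26,-1.73,0.4],[3.32,-1.52,0.6],[3.37,-1.31,0.8],[3.39,-1.09,1.0],[3.4,-0.87,1.2]], "delta_rot": [[0.021,0.043,-0.058],[0.021,0.043,-0.058],[0.021,0.043,-0.058],[0.021,0.043,-0.058],[0.021,0.043,-0.058]], "fingers": [5,5,5,5,5], "newtons": 80}}

```text
time: 0.72
tcp_pos: [0.3201, -0.3725, 0.2082]
ee_rot: [[0.772, 0.621, 0.134], [0.594, -0.78, 0.197], [0.227, -0.072, -0.971]]
contact_force: [0.4, -0.5, 0.7]
width: 0.587
```

Call:
{"method": "drive_tool", "body": {"travel": [[3.39,-0.64,1.4],[3.35,-0.42,1.5],[3.3,-0.19,1.7],[3.22,0.04,1.8],[3.13,0.27,2.0]], "delta_rot": [[0.021,0.043,-0.058],[0.021,0.043,-0.058],[0.021,0.043,-0.058],[0.021,0.043,-0.058],[0.021,0.043,-0.058]], "fingers": [5,5,5,5,5]}}

```text
time: 1.35
tcp_pos: [0.4403, -0.2338, 0.1814]
ee_rot: [[0.523, 0.829, 0.198], [0.724, -0.555, 0.411], [0.45, -0.072, -0.89]]
contact_force: [0.2, -0.5, 0.4]
width: 0.588
```

Run:
```python
from h import *
from rig import ctrl
tray=np.array([.6100,.072]);yaw=np.radians(73.4);x=np.r_[np.cos(yaw),np.sin(yaw)]
R=toolR(yaw,np.radians(40))
g=np.r_[tray-.108*x,.067];tcp=g+.019*R[:,2]
o=ctrl.observe()
plan(o['tcp_pos'],o['ee_rot'],tcp-.10*R[:,2],R,5)
```

```text
travel [[3.03, 0.44, 2.67], [2.88, 0.67, 2.79], [2.71, 0.89, 2.9], [2.53, 1.11, 2.99], [2.32, 1.31, 3.07]] 
 rot [[0.0212, 0.0435, -0.0581], [0.0212, 0.0435, -0.0581], [0.0212, 0.0435, -0.0581], [0.0212, 0.0435, -0.0581], [0.0212, 0.0435, -0.0581]]
```

Call:
{"method": "drive_tool", "body": {"travel": [[3.03,0.44,2.67],[2.88,0.67,2.79],[2.71,0.89,2.9],[2.53,1.11,2.99],[2.32,1.31,3.07]], "delta_rot": [[0.0212,0.0435,-0.0581],[0.0212,0.0435,-0.0581],[0.0212,0.0435,-0.0581],[0.0212,0.0435,-0.0581],[0.0212,0.0435,-0.0581]], "fingers": [5,5,5,5,5]}}

```text
time: 1.98
tcp_pos: [0.5645, -0.0817, 0.1285]
ee_rot: [[0.219, 0.958, 0.183], [0.734, -0.285, 0.616], [0.643, -0.0, -0.766]]
contact_force: [-1.3, -0.1, 0.1]
width: 0.59
```

```bash
cat > snap.py <<'E'
from h import *
from rig import ctrl
import sys
def snap(tag,boxes):
    for n,(x0,y0,x1,y1,k) in boxes.items():
        d=ctrl.read_camera(n);pickle.dump(d,open(f'{n}{tag}.pkl','wb'))
        f=cv2.resize(d['frame'][y0:y1,x0:x1,::-1],None,fx=k,fy=k,interpolation=cv2.INTER_CUBIC)
        for u in range(x0,x1,20): cv2.putText(f,str(u),(int((u-x0)*k),10),0,.35,(255,255,0),1);cv2.line(f,(int((u-x0)*k),12),(int((u-x0)*k),18),(255,255,0),1)
        for v in range(y0,y1,20): cv2.putText(f,str(v),(0,int((v-y0)*k)+4),0,.35,(0,255,255),1)
        cv2.imwrite(f'pics/{n}{tag}z.png',f)
    o=ctrl.observe();print(o['time'],o['tcp_pos'],o['contact_force'],o['width'],o['joint_positions'])
if __name__=='__main__': snap(sys.argv[1],dict(side=(175,180,335,300,5),top=(240,90,400,210,5)))
E
python3 snap.py 1
```

```text
2.075 [ 0.5644 -0.0802  0.1271] [ 0.2272 -0.3693 -0.6559] 0.5869892216751927 [-27.657   29.9945  92.3547  41.4118  72.4055 -29.4184]
```

View pics/side1z.png

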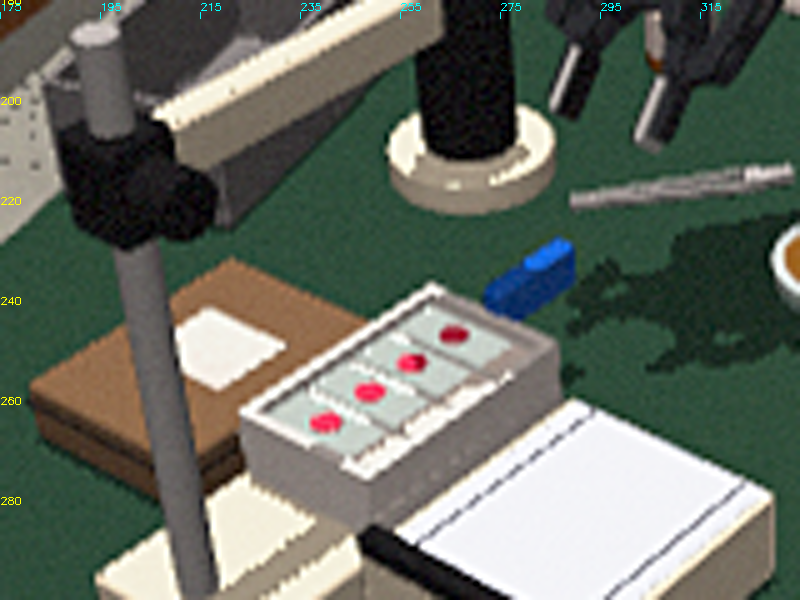

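View pics/top1z.png

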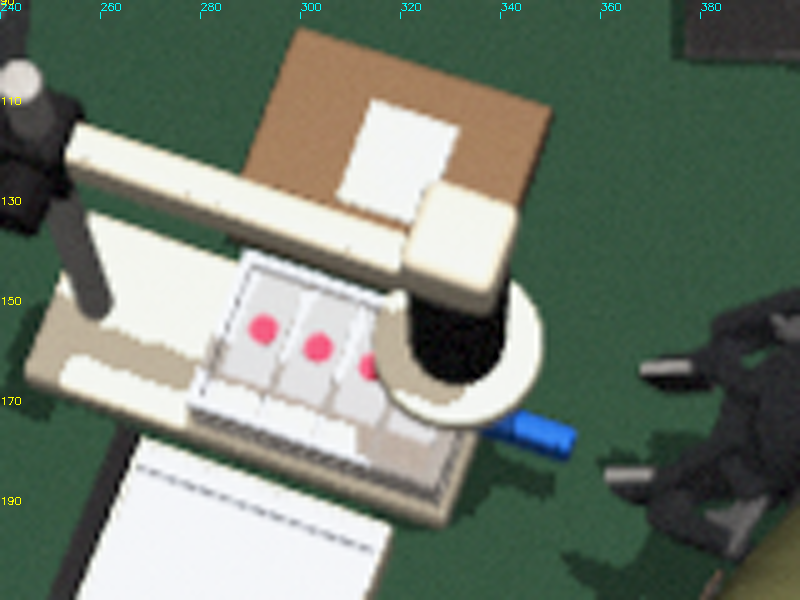

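Run:
```python
from h import *
from rig import ctrl
o=ctrl.observe();p=o['tcp_pos'];R=o['ee_rot']
for n in('side','top'):
    d=cam(n+'1')
    for sg in(-1,1):
        for b in(0,.005): print(n,sg,b,proj(d,p+sg*.025*R[:,1]-b*R[:,2]+0*R[:,0])[0], proj(d,p+sg*.025*R[:,1]-b*R[:,2]+.011*R[:,0])[0],proj(d,p+sg*.025*R[:,1]-b*R[:,2]-.011*R[:,0])[0])
    T=[.6104,.072,.052,np.radians(73.4)]
    print('grip pred',proj(d,world(T,[[-130,0,28],[-130,7,28],[-130,-7,28],[-130,7,2]])))
```

```text
side -1 0 [302.5307 210.9668] [300.4418 210.0051] [304.5881 211.9139]
side -1 0.005 [303.2337 209.2127] [301.15   208.2376] [305.286  210.1731]
side 1 0 [288.0411 205.4425] [285.8848 204.4583] [290.1657 206.4121]
side 1 0.005 [288.729 203.722] [286.5776 202.7249] [290.8487 204.7044]
grip pred [[288.9581 227.6774]
 [290.9569 228.5103]
 [286.9701 226.849 ]
 [291.4133 236.516 ]]
top -1 0 [362.5652 184.6377] [359.5296 182.7924] [365.5747 186.4671]
top -1 0.005 [363.8819 184.6157] [360.8437 182.7653] [366.8939 186.4501]
top 1 0 [368.7793 166.5689] [365.7906 164.6579] [371.7425 168.4635]
top 1 0.005 [370.1041 166.4982] [367.113  164.5817] [373.0696 168.3982]
grip pred [[353.9706 177.1066]
 [353.1105 179.5593]
 [354.8292 174.6582]
 [352.6747 182.3524]]
```

Run:
```python
from h import *
from rig import ctrl
tray=np.array([.6085,.0722]);yaw=np.radians(73.4);x=np.r_[np.cos(yaw),np.sin(yaw)]
R=toolR(yaw,np.radians(40))
g=np.r_[tray-.108*x,.067];tcp=g+.019*R[:,2];print(tcp)
o=ctrl.observe()
plan(o['tcp_pos'],o['ee_rot'],tcp,R,5)
```

```text
[ 0.5811 -0.0196  0.0524]
travel [[0.0, -0.02, 1.95], [0.0, -0.02, 1.95], [0.0, -0.02, 1.95], [0.0, -0.02, 1.95], [0.0, -0.02, 1.95]] 
 rot [[-0.0008, -0.0001, -0.0], [-0.0008, -0.0001, -0.0], [-0.0008, -0.0001, -0.0], [-0.0008, -0.0001, -0.0], [-0.0008, -0.0001, -0.0]]
```

Call:
{"method": "drive_tool", "body": {"travel": [[0,-0.02,1.95],[0,-0.02,1.95],[0,-0.02,1.95],[0,-0.02,1.95],[0,-0.02,1.9]], "delta_rot": [[0,0,0],[0,0,0],[0,0,0],[0,0,0],[0,0,0]], "fingers": [5,5,5,5,5]}}

```text
time: 2.7
tcp_pos: [0.5809, -0.022, 0.0536]
ee_rot: [[0.221, 0.958, 0.184], [0.735, -0.287, 0.615], [0.642, -0.001, -0.767]]
contact_force: [-0.2, -0.6, -0.2]
width: 0.584
```

```bash
python3 snap.py 2
```

```text
2.8 [ 0.5801 -0.0213  0.0528] [-0.2824 -0.7064  0.1981] 0.5847441802353641 [-21.534   36.065   94.7714  45.9875  62.7495 -31.7607]
```

View pics/side2z.png

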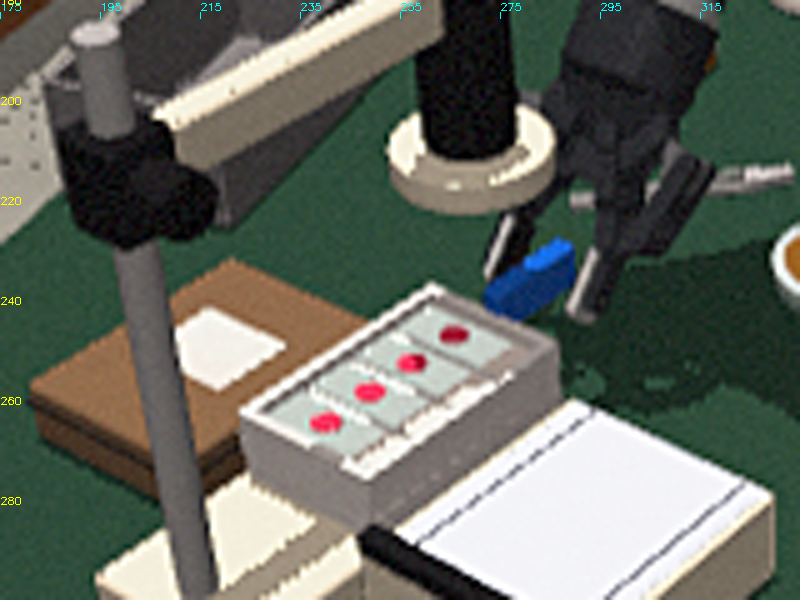

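View pics/top2z.png

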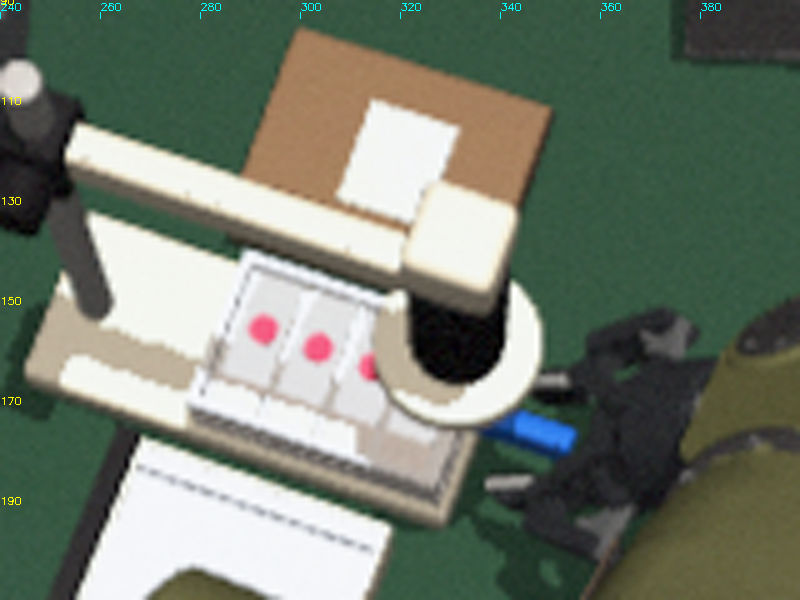

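Call:
{"method": "drive_tool", "body": {"travel": [[0.1,0.15,0.1],[0,0,0],[0,0,0],[0,0,0],[0,0,0]], "delta_rot": [[0,0,0],[0,0,0],[0,0,0],[0,0,0],[0,0,0]], "fingers": [5,3,2,1,0.5], "newtons": 80}}

```text
time: 3.42
tcp_pos: [0.5828, -0.0222, 0.055]
ee_rot: [[0.22, 0.958, 0.185], [0.735, -0.288, 0.615], [0.642, 0.0, -0.767]]
contact_force: [-1.7, -3.5, 4.6]
width: 0.151
```

Call:
{"method": "drive_tool", "body": {"travel": [[0,0,0],[0,0,0],[0,0,0],[0,0,0],[0,0,0]], "delta_rot": [[0,0,0],[0,0,0],[0,0,0],[0,0,0],[0,0,0]], "fingers": [0.5,0.5,0.5,0.5,0.5]}}

```text
time: 4.05
tcp_pos: [0.5828, -0.0222, 0.055]
ee_rot: [[0.22, 0.958, 0.185], [0.735, -0.287, 0.615], [0.642, 0.0, -0.767]]
contact_force: [-2.3, -3.0, 5.4]
width: 0.153
```

```bash
python3 snap.py 3
```

```text
4.15 [ 0.5828 -0.0222  0.055 ] [-1.1478 -3.523   5.7153] 0.15111994505881568 [-21.5238  36.0301  94.4337  45.9719  62.8125 -31.5681]
```

View pics/side3z.png

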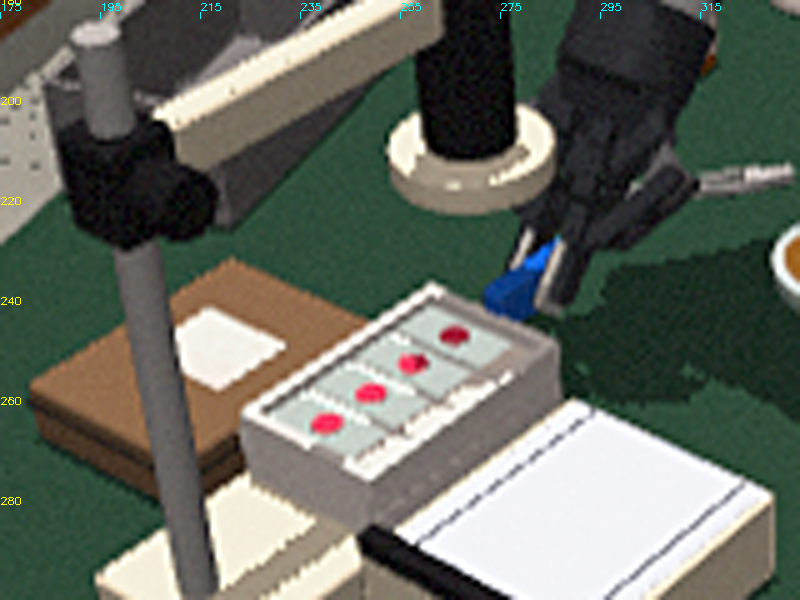

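View pics/top3z.png

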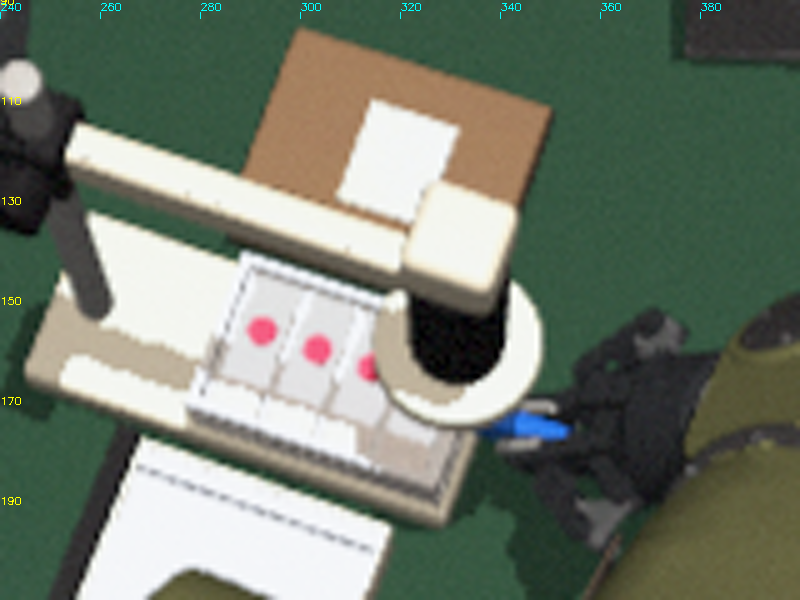

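Call:
{"method": "drive_tool", "body": {"travel": [[0,0,-0.1],[0,0,-0.1],[0,0,-0.08],[0,0,0],[0,0,0]], "delta_rot": [[0,0,0],[0,0,0],[0,0,0],[0,0,0],[0,0,0]], "fingers": [0.5,0.5,0.5,0.5,0.5]}}

```text
time: 4.78
tcp_pos: [0.582, -0.0236, 0.0565]
ee_rot: [[0.221, 0.958, 0.184], [0.735, -0.287, 0.615], [0.642, -0.001, -0.767]]
contact_force: [0.1, 0.9, -3.9]
width: 0.149
```

Run:
```python
from rig import ctrl
o=ctrl.observe();print(o)
```

```text
{'time': 4.775, 'joint_positions': array([-21.67847847,  35.86889541,  94.44064135,  45.80770078,
        63.05424016, -31.48786424]), 'dq': array([ 0.0195534 , -0.05489884, -0.08559336,  0.04326192,  0.04517641,
        0.04035678]), 'tau': array([-2.04657647e-02, -6.46184921e+01, -2.77693748e+01,  2.06615880e+00,
        1.42635562e+00, -3.02063108e-04]), 'tcp_pos': array([ 0.58197533, -0.02358102,  0.05650972]), 'ee_rot': array([[ 2.20704864e-01,  9.57892631e-01,  1.83660203e-01],
       [ 7.34557699e-01, -2.87125577e-01,  6.14803945e-01],
       [ 6.41649710e-01, -7.81204494e-04, -7.66997418e-01]]), 'contact_force': array([ 0.1495605 ,  0.89932695, -3.91492833]), 'wrist_torque': array([-0.97263588,  0.28564111,  0.02470765]), 'width': 0.1492325388285968}
```

Call:
{"method": "drive_tool", "body": {"travel": [[-0.045,0,0.055],[0,0,0],[0,0,0],[0,0,0],[0,0,0]], "delta_rot": [[0,0,0],[0,0,0],[0,0,0],[0,0,0],[0,0,0]], "fingers": [0.5,0.5,0.5,0.5,0.5]}}

```text
time: 5.4
tcp_pos: [0.5821, -0.0236, 0.056]
ee_rot: [[0.22, 0.958, 0.184], [0.735, -0.287, 0.615], [0.642, -0.0, -0.767]]
contact_force: [-0.3, -0.3, -3.2]
width: 0.152
```

```bash
python3 snap.py 4
```

```text
5.5 [ 0.5821 -0.0236  0.056 ] [ 0.1006 -0.1084 -2.7273] 0.14882864424864609 [-21.6784  35.9266  94.4372  45.8467  63.0061 -31.5518]
```

View pics/side4z.png

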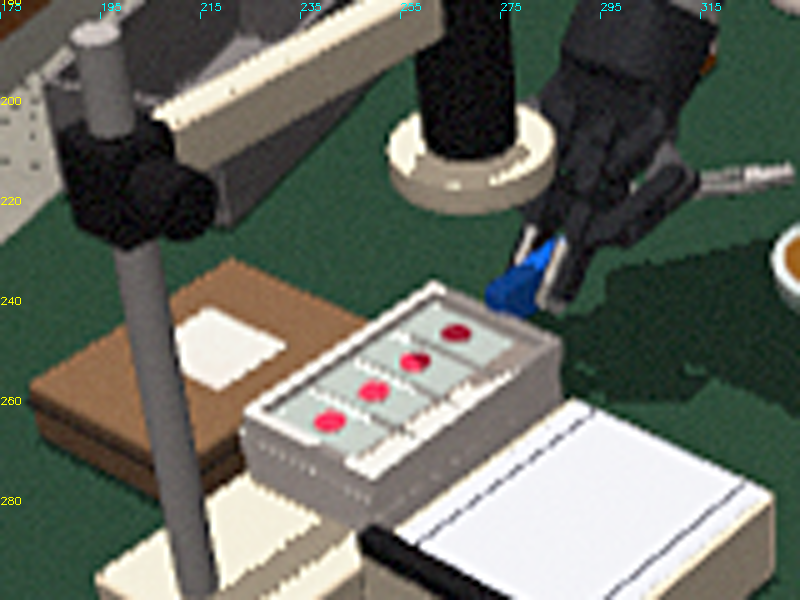

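Call:
{"method": "drive_tool", "body": {"travel": [[-0.04,0,0.05],[0,0,0],[0,0,0],[0,0,0],[0,0,0]], "delta_rot": [[0,0,0],[0,0,0],[0,0,0],[0,0,0],[0,0,0]], "fingers": [0.5,0.5,0.5,0.5,0.5]}}

```text
time: 6.12
tcp_pos: [0.5822, -0.0236, 0.0554]
ee_rot: [[0.221, 0.958, 0.184], [0.734, -0.287, 0.615], [0.642, -0.0, -0.767]]
contact_force: [0.2, -0.2, -3.2]
width: 0.151
```

Run:
```python
from rig import ctrl
o=ctrl.observe();print(o['tcp_pos'],o['contact_force'],o['wrist_torque'])
```

```text
[ 0.58215208 -0.02360544  0.05541126] [ 0.24176343 -0.16554964 -3.20130258] [-0.69538103  0.16046095 -0.04471785]
```

Call:
{"method": "drive_tool", "body": {"travel": [[-0.03,0,0.04],[0,0,0],[0,0,0],[0,0,0],[0,0,0]], "delta_rot": [[0,0,0],[0,0,0],[0,0,0],[0,0,0],[0,0,0]], "fingers": [0.5,0.5,0.5,0.5,0.5]}}

```text
time: 6.75
tcp_pos: [0.5822, -0.0236, 0.055]
ee_rot: [[0.22, 0.958, 0.184], [0.734, -0.287, 0.615], [0.642, -0.0, -0.767]]
contact_force: [-1.7, -1.7, 2.9]
width: 0.154
```

Run:
```python
from rig import ctrl
o=ctrl.observe();print(o['tcp_pos'],o['contact_force'],o['wrist_torque'])
```

```text
[ 0.58217811 -0.02361201  0.05501643] [-1.74692702 -1.6762223   2.88627625] [-0.23908626  0.11944181  0.1587878 ]
```

Call:
{"method": "drive_tool", "body": {"travel": [[0.015,0,-0.02],[0,-0.5,0],[0,-0.7,0],[0,-0.7,0],[0,-0.6,0]], "delta_rot": [[0,0,0],[0,0,0],[0,0,0],[0,0,0],[0,0,0]], "fingers": [0.5,0.5,0.5,0.5,0.5]}}

```text
time: 7.38
tcp_pos: [0.5576, -0.0162, 0.055]
ee_rot: [[0.221, 0.958, 0.184], [0.735, -0.287, 0.615], [0.642, -0.001, -0.767]]
contact_force: [1.3, 0.3, -0.8]
width: 0.152
```

```bash
python3 snap.py 5
```

```text
7.475 [ 0.5574 -0.0161  0.055 ] [-0.4302 -0.7484 -1.3277] 0.15229893934159128 [-21.9096  33.5933  98.773   46.483   61.7854 -33.2999]
```

View pics/side5z.png

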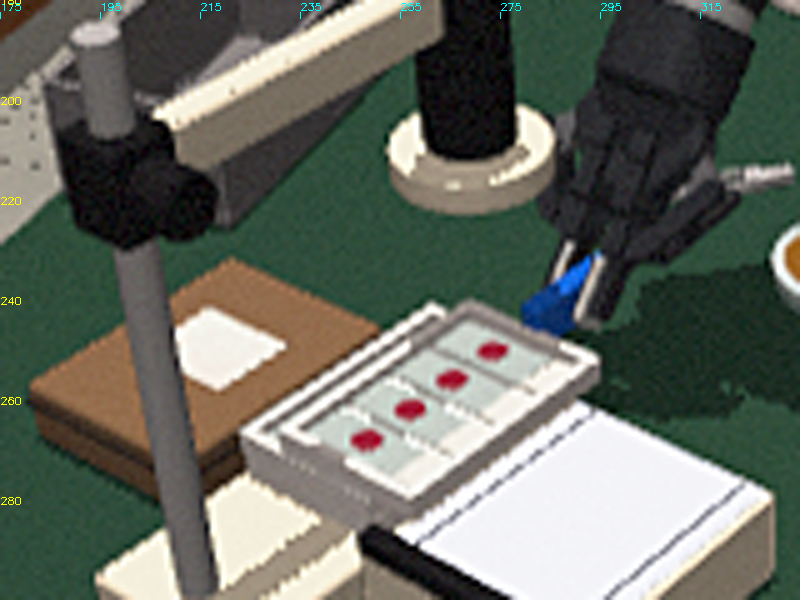

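The tray slides cleanly. Its near-front corner is at side-view pixel (295,252), and the middle tray's far corner, at (262,241), shows no movement. I'll keep going.

Call:
{"method": "drive_tool", "body": {"travel": [[0,-0.8,0],[0,-0.9,0],[0,-0.9,0],[0,-0.9,0],[0,-0.8,0]], "delta_rot": [[0,0,0],[0,0,0],[0,0,0],[0,0,0],[0,0,0]], "fingers": [0.5,0.5,0.5,0.5,0.5]}}

```text
time: 8.1
tcp_pos: [0.5163, -0.0039, 0.0551]
ee_rot: [[0.221, 0.958, 0.184], [0.735, -0.287, 0.615], [0.642, -0.001, -0.767]]
contact_force: [0.7, -0.1, -1.0]
width: 0.147
```

```bash
python3 snap.py 6
```

```text
8.2 [ 0.5161 -0.0037  0.0551] [-0.2828  0.6703 -1.7681] 0.15094855971082896 [-22.3647  29.5788 105.8085  47.5274  59.9675 -36.0881]
```

View pics/side6z.png

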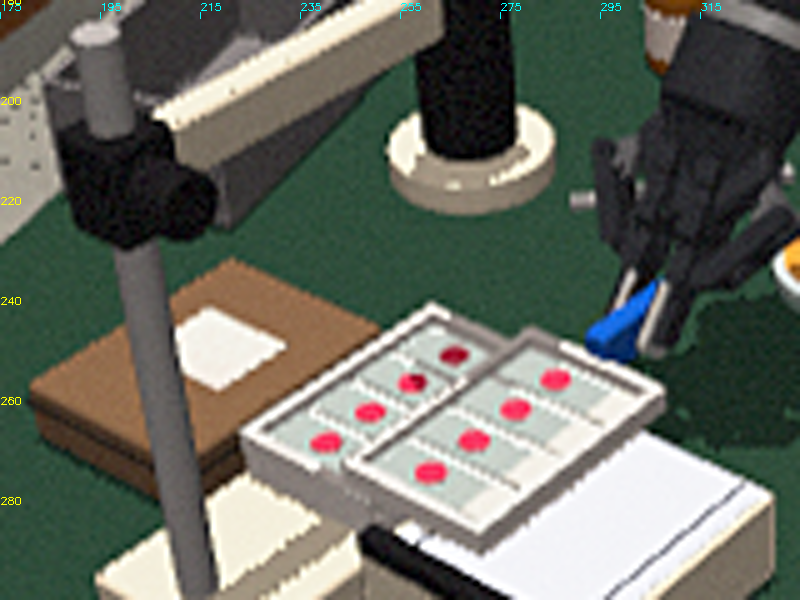

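Call:
{"method": "drive_tool", "body": {"travel": [[0,-0.9,0],[0,-0.9,0],[0,-0.9,0],[0,-0.9,0],[0,-0.9,0]], "delta_rot": [[0,0,0],[0,0,0],[0,0,0],[0,0,0],[0,0,0]], "fingers": [0.5,0.5,0.5,0.5,0.5]}}

```text
time: 8.82
tcp_pos: [0.4732, 0.0091, 0.0551]
ee_rot: [[0.221, 0.958, 0.184], [0.735, -0.287, 0.615], [0.642, -0.001, -0.767]]
contact_force: [-0.4, 1.0, -3.8]
width: 0.151
```

```bash
python3 snap.py 7
```

```text
8.925 [0.473  0.0092 0.0551] [ 0.2009  0.4741 -3.7242] 0.14852037348375174 [-22.9331  25.4566 112.8642  48.5787  58.2838 -38.9184]
```

View pics/side7z.png

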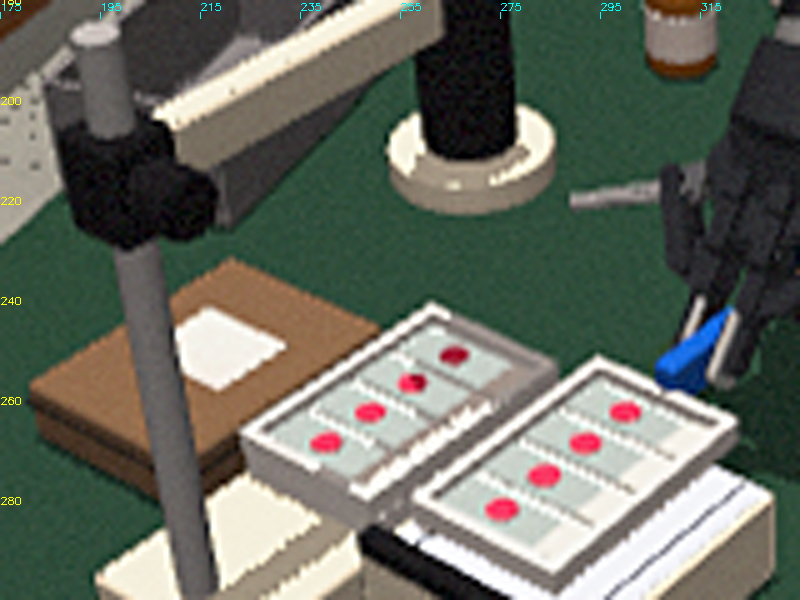

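View pics/top7z.png

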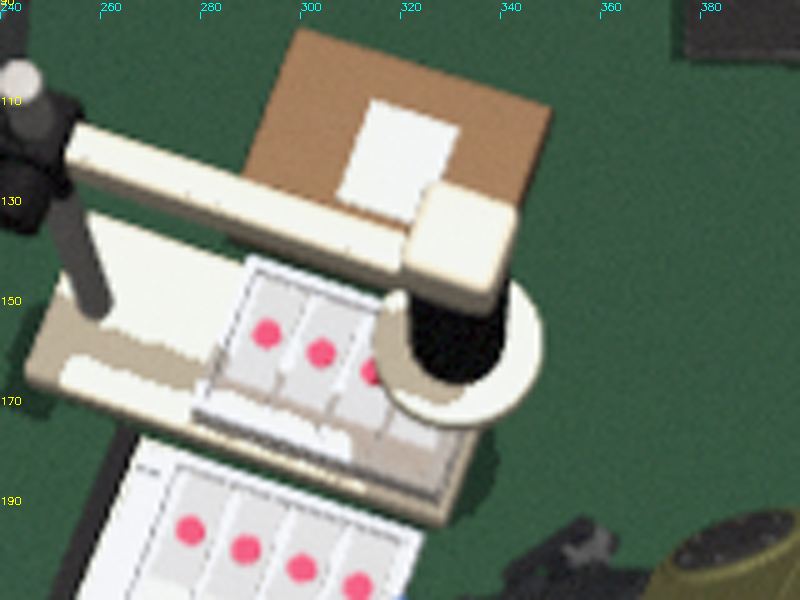

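Run:
```python
from h import *
for n,(x0,y0,x1,y1,k) in dict(side=(245,220,345,320,6),top=(240,165,340,245,7)).items():
    d=cam(n+'7');f=cv2.resize(d['frame'][y0:y1,x0:x1,::-1],None,fx=k,fy=k,interpolation=cv2.INTER_CUBIC)
    for u in range(x0,x1,10): cv2.putText(f,str(u),(int((u-x0)*k),10),0,.35,(255,255,0),1)
    for v in range(y0,y1,10): cv2.putText(f,str(v),(0,int((v-y0)*k)+4),0,.35,(0,0,255),1)
    cv2.imwrite(f'pics/{n}7y.png',f)
```

```text
(no output)
```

View pics/side7y.png

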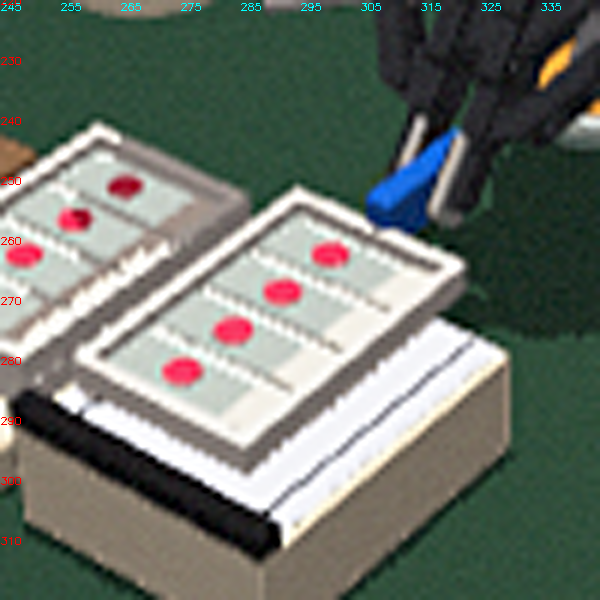

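View pics/top7y.png

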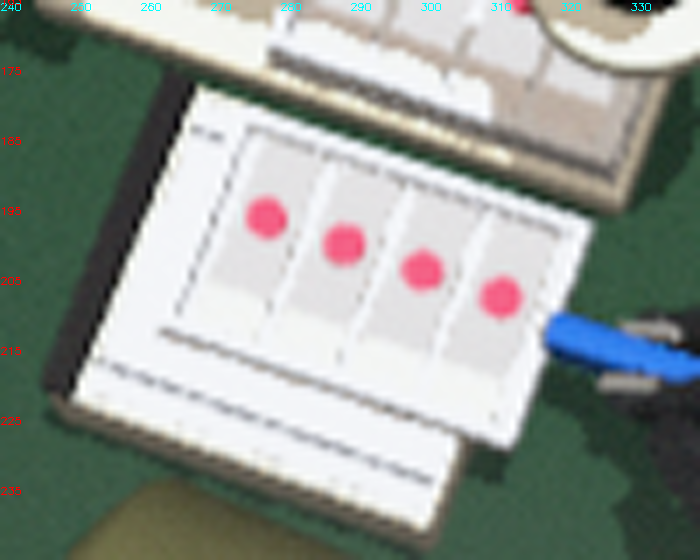

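```bash
cat > f7.py <<'E'
from h import *
s,t=cam('side7'),cam('top7')
S=lambda u,v:(245+(u+.5)/6-.5,220+(v+.5)/6-.5)
T=lambda u,v:(240+(u+.5)/7-.5,165+(v+.5)/7-.5)
ob=[(s,(-70,-45,14),S(297,187)),(s,(-70,45,14),S(466,262)),(s,(70,45,14),S(250,447)),(s,(70,-45,14),S(78,352)),(s,(70,45,0),S(247,475)),
(t,(-70,45,14),T(513,448)),(t,(-70,-45,14),T(594,224))]
ln=[(t,(-70,45,14),(70,45,14),[T(165,328),T(300,377),T(450,428)])]
def only(L,c): return [o for o in L if o[0] is c]
obs=[(s,(-72,65,0),S(507,355)),(t,(-72,65,0),T(433,527)),(s,(70,65,12),S(280,526))]
lns=[(s,(-70,48,0),(70,48,0),[S(475,342),S(262,512)]),(t,(-70,48,0),(70,48,0),[T(105,362),T(270,425),T(435,482)]),
(t,(-70,-48,0),(70,-48,0),[T(190,128),T(222,137)]),(s,(-70,-48,0),(70,-48,0),[S(90,405)]),(t,(70,-60,0),(70,60,0),[T(195,87),T(75,398)]),
(s,(70,-60,12),(70,60,12),[S(60,400),S(280,526)])]
for nm,c in(('both',None),('side',s),('top',t)):
    f=(lambda L:L) if c is None else (lambda L:only(L,c))
    a,ra=fit(f(ob),f(ln),np.array([.49,.1,.052,1.27]),.052)
    b,rb=fit(f(obs),f(lns),np.array([.49,.12,.05,1.27]),.05)
    y=b[2];ax=np.r_[np.cos(y),np.sin(y)];ay=np.r_[-np.sin(y),np.cos(y)];d=b[:2]-a[:2]
    print(nm,a,b,'move x,y mm',d@ax*1e3,d@ay*1e3,'yaw deg',np.degrees(y-a[2]));print(ra,rb)
print(fit(ob,ln,np.array([.49,.1,.052,1.27]))[0],fit(obs,lns,np.array([.49,.1,.052,1.27]))[0])
E
python3 f7.py
```

```text
both [0.5007 0.1032 1.2688] [0.4923 0.1283 1.2591] move x,y mm 21.279263681607507 15.666912809381591 yaw deg -0.5597872154195546
[ 1.5437  0.3134  1.3892  0.6091  0.1503 -0.1458  0.0871  0.6523  0.9759
 -0.1848 -0.7159 -0.6821 -0.4002 -0.5312 -0.8208 -0.989  -0.7119] [ 1.5017 -0.1321 -1.2043 -0.4373  0.6068 -0.4412  0.2987  0.9119 -0.4283
 -0.7816 -0.33   -0.6383 -0.2973  0.5529 -0.1505 -1.0501 -0.0859  0.6788]
side [0.5032 0.1031 1.2833] [0.4943 0.1291 1.2566] move x,y mm 21.933980099603925 16.511609322646272 yaw deg -1.53277891509965
[ 0.1889  0.0876  0.2775  0.1055 -0.3172 -0.3908 -0.7218  0.7077  0.5117
 -0.431 ] [ 0.642  -0.0391 -0.463  -0.4002 -0.1746  0.2877  0.0009 -0.5115  0.1263]
top [0.4983 0.102  1.2783] [0.4907 0.1267 1.27  ] move x,y mm 21.421165537120515 14.537563902850767 yaw deg -0.47428669137936846
[-0.0323  0.0759 -0.0287  0.1038  0.1529 -0.2053 -0.1379] [-0.2766 -0.0033  0.2216 -0.4049 -0.2233  0.0086  0.2989  0.3199 -0.0439]
[0.5005 0.1037 0.0528 1.2693] [0.4926 0.1279 0.0492 1.26  ]
```

Call:
{"method": "drive_tool", "body": {"travel": [[0,-0.6,0],[0,-0.6,0],[0,-0.5,0],[-0.05,0,0.06],[-0.05,0,0.06]], "delta_rot": [[-0.003,0,0.0036],[-0.003,0,0.0036],[-0.003,0,0.0036],[0,0,0],[0,0,0]], "fingers": [0.5,0.5,0.5,0.5,0.5]}}

```text
time: 9.55
tcp_pos: [0.4578, 0.0138, 0.0536]
ee_rot: [[0.231, 0.954, 0.193], [0.731, -0.301, 0.612], [0.642, -0.0, -0.767]]
contact_force: [-0.2, -0.5, -3.7]
width: 0.151
```

Call:
{"method": "drive_tool", "body": {"travel": [[0,0,0],[-0.02,0,0.02],[0,0,0],[0,0,0],[0,0,0]], "delta_rot": [[0,0,0],[0,0,0],[0,0,0],[0,0,0],[0,0,0]], "fingers": [0.5,0.5,0.5,0.5,0.5]}}

```text
time: 10.18
tcp_pos: [0.4576, 0.0138, 0.0534]
ee_rot: [[0.231, 0.954, 0.193], [0.731, -0.301, 0.612], [0.642, -0.0, -0.767]]
contact_force: [0.8, 0.2, -2.5]
width: 0.15
```

Run:
```python
from rig import ctrl
o=ctrl.observe();print(o['tcp_pos'],o['contact_force'],o['wrist_torque'])
```

```text
[0.45764925 0.0138046  0.0533567 ] [ 0.79119679  0.1592418  -2.54774482] [-0.66633525  0.12243221 -0.08668778]
```

Call:
{"method": "drive_tool", "body": {"travel": [[-0.02,0,0.02],[0.31,0,0.26],[0.31,0,0.26],[0.31,0,0.26],[0.31,0,0.26]], "delta_rot": [[0,0,0],[0,0,0],[0,0,0],[0,0,0],[0,0,0]], "fingers": [0.5,0.5,0.5,0.5,0.5]}}

```text
time: 10.8
tcp_pos: [0.4625, 0.0296, 0.053]
ee_rot: [[0.231, 0.954, 0.193], [0.731, -0.3, 0.612], [0.642, -0.0, -0.767]]
contact_force: [-0.2, -0.6, -1.5]
width: 0.154
```

Run:
```python
from snap import *
snap('8',dict(side=(245,220,345,320,6),top=(240,165,340,245,7)))
```

```text
10.9 [0.4625 0.0297 0.053 ] [ 1.4119  1.1177 -1.3225] 0.14990230790629866 [-20.9946  24.0424 115.681   50.6042  56.0005 -38.8502]
```

View pics/side8z.png

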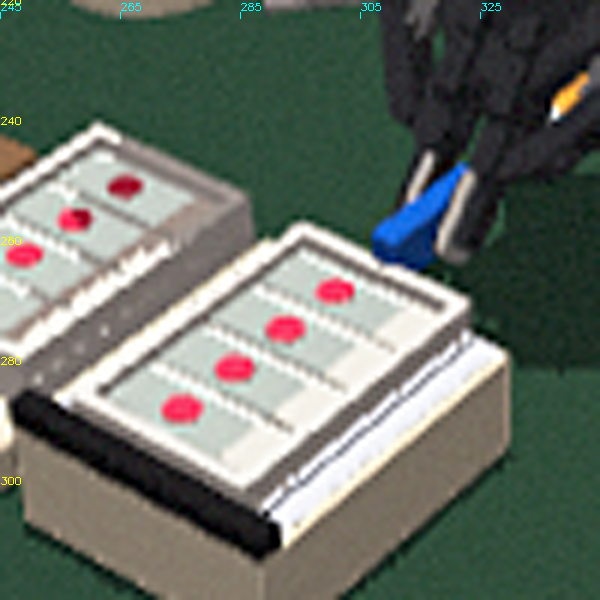

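View pics/top8z.png

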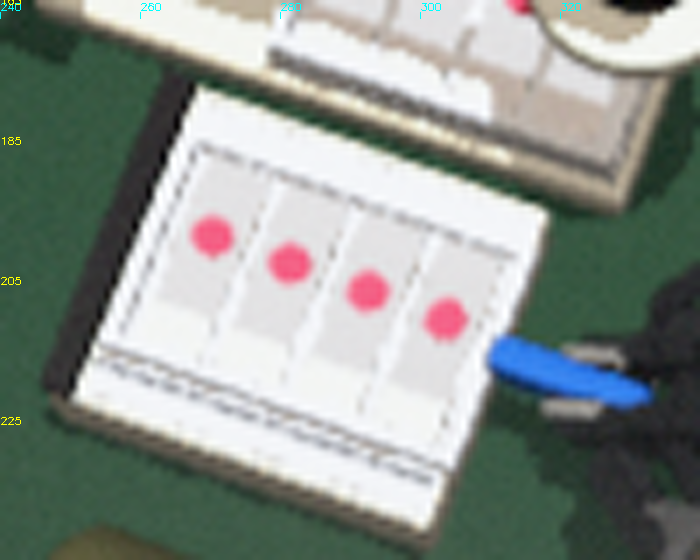

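```bash
cat > ov.py <<'E'
from h import *
import sys
tag=sys.argv[1];dx,dy,dyaw=map(float,sys.argv[2:5])
seat=dict(side=[.4943,.1291,.05,1.2566],top=[.4907,.1267,.05,1.270])
for n,(x0,y0,x1,y1,k) in dict(side=(255,245,330,312,10),top=(245,175,325,240,10)).items():
    d=cam(n+tag);f=cv2.resize(d['frame'][y0:y1,x0:x1,::-1],None,fx=k,fy=k,interpolation=cv2.INTER_CUBIC)
    if k==10: f=f[:600,:800]
    def L(a,b,col,p):
        q=(proj(d,world(p,[a,b]))-[x0,y0]+.5)*k-.5
        cv2.line(f,tuple(int(round(v)) for v in q[0]),tuple(int(round(v)) for v in q[1]),col,1)
    p=seat[n]
    for y in(-48,48): L((-70,y,0),(70,y,0),(0,200,0),p)
    L((70,-65,0),(70,65,0),(0,200,0),p);L((70,-65,12),(70,65,12),(0,200,0),p);L((-72,-65,0),(-72,65,0),(0,200,0),p)
    for y in(-65,65):L((-72,y,0),(70,y,0),(0,200,0),p)
    c,s=np.cos(p[3]),np.sin(p[3]);q=[p[0]+(c*dx-s*dy)/1e3,p[1]+(s*dx+c*dy)/1e3,.05,p[3]+np.radians(dyaw)]
    C=[(-70,-45),(-70,45),(70,45),(70,-45)]
    for z,col in((14,(255,0,0)),(0,(255,0,255))):
        for i in range(4): L(C[i]+(z,),C[(i+1)%4]+(z,),col,q)
    cv2.imwrite(f'pics/{n}{tag}_ov{sys.argv[5]}.png',f)
E
python3 ov.py 8 -5 0 0 a
```

```text
(no output)
```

View pics/side8_ova.png

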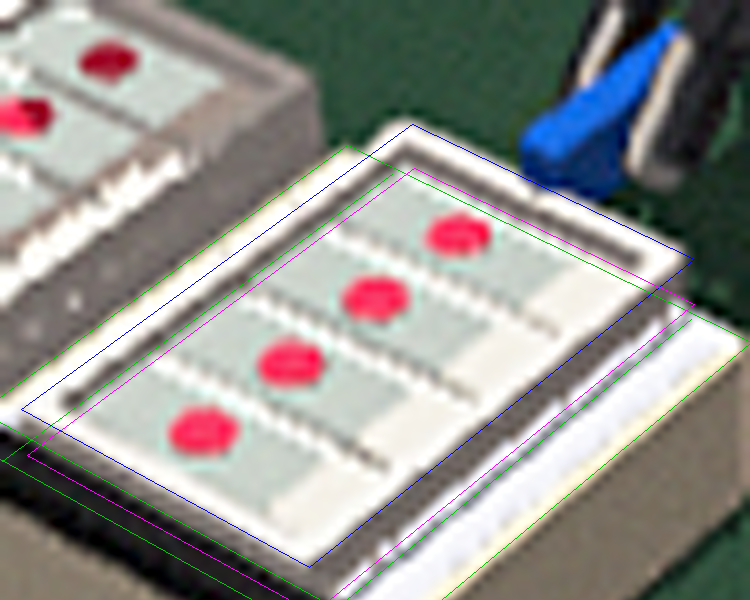

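View pics/top8_ova.png

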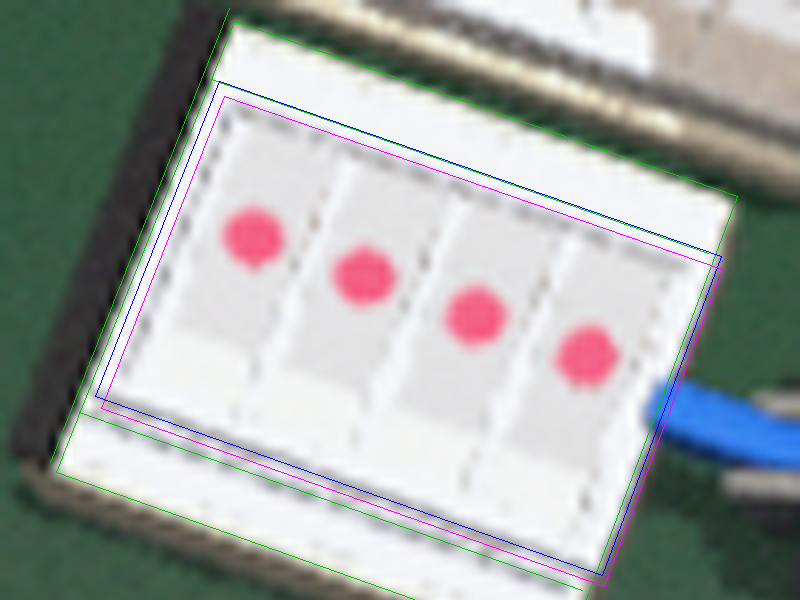

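```bash
cat > prof.py <<'E'
from h import *
import sys
tag=sys.argv[1]
seat=dict(side=[.4943,.1291,.05,1.2566],top=[.4907,.1267,.05,1.270])
for n in('side','top'):
    d=cam(n+tag);g=cv2.cvtColor(d['frame'],cv2.COLOR_RGB2GRAY).astype(np.float32)
    ys=np.arange(36,62,1.);print(n,'y',ys.astype(int))
    for xa,xb in((-62,-35),(-30,0),(0,30),(35,62)):
        acc=0
        for x in np.linspace(xa,xb,25):
            P=proj(d,world(seat[n],[(x,y,0) for y in ys])).astype(np.float32)
            acc=acc+cv2.remap(g,P[:,0],P[:,1],cv2.INTER_LINEAR).ravel()
        print((xa,xb),(acc/25).astype(int))
E
python3 prof.py 8; echo before; python3 prof.py 7
```

```text
side y [36 37 38 39 40 41 42 43 44 45 46 47 48 49 50 51 52 53 54 55 56 57 58 59
 60 61]
(-62, -35) [102 100 100 104 117 144 180 211 225 216 191 172 177 199 224 242 250 250
 248 247 245 243 240 237 236 238]
(-30, 0) [103 103 103 104 113 136 170 202 222 221 201 175 167 185 214 237 248 250
 249 247 246 245 242 240 238 239]
(0, 30) [105 104 104 105 111 130 162 199 224 230 211 181 169 183 209 235 247 250
 249 247 246 244 242 240 239 240]
(35, 62) [103 102 101 102 105 113 130 154 175 187 184 165 147 151 177 206 223 230
 229 227 228 230 234 237 239 239]
top y [36 37 38 39 40 41 42 43 44 45 46 47 48 49 50 51 52 53 54 55 56 57 58 59
 60 61]
(-62, -35) [243 243 243 237 225 208 193 189 196 207 211 205 196 196 204 218 231 239
 243 244 244 244 243 242 241 241]
(-30, 0) [245 244 242 235 221 202 187 186 198 211 212 203 195 196 207 221 233 240
 243 244 244 244 243 241 239 239]
(0, 30) [243 243 241 233 218 201 190 193 205 215 213 202 194 198 210 225 236 242
 244 244 244 244 243 242 241 241]
(35, 62) [243 243 240 230 214 196 186 191 205 213 208 198 192 197 211 226 237 242
 244 244 244 244 243 242 241 
[... 416 characters left out ...]
248 247 245 244 241 239 238 240]
(35, 62) [232 231 228 226 228 231 232 232 226 214 192 162 141 146 174 204 222 230
 229 227 227 230 234 237 239 238]
top y [36 37 38 39 40 41 42 43 44 45 46 47 48 49 50 51 52 53 54 55 56 57 58 59
 60 61]
(-62, -35) [244 245 245 244 244 244 244 244 244 241 231 216 201 197 204 218 231 240
 243 244 244 244 243 242 241 241]
(-30, 0) [245 245 244 244 244 244 245 244 244 239 228 210 196 195 207 222 234 241
 244 244 244 244 243 241 239 239]
(0, 30) [245 245 244 244 244 245 245 244 243 237 224 207 196 198 210 225 235 241
 244 244 244 244 243 242 242 241]
(35, 62) [245 245 245 245 245 245 245 244 242 235 219 202 192 197 211 226 237 242
 244 245 245 244 243 242 242 241]
```

Call:
{"method": "drive_tool", "body": {"travel": [[0,-0.18,0],[0.12,0,0.1],[0.12,0,0.1],[0.08,0,0.065],[0,0,0]], "delta_rot": [[0,0,0],[0,0,0],[0,0,0],[0,0,0],[0,0,0]], "fingers": [0.5,0.5,0.5,0.5,0.5]}}

```text
time: 11.52
tcp_pos: [0.462, 0.0339, 0.053]
ee_rot: [[0.231, 0.954, 0.192], [0.731, -0.301, 0.612], [0.642, -0.001, -0.767]]
contact_force: [0.4, 1.0, -1.8]
width: 0.151
```

Call:
{"method": "drive_tool", "body": {"travel": [[0.08,0,0.065],[0,0,0],[0,0,0],[0,0,0],[0,0,0]], "delta_rot": [[0,0,0],[0,0,0],[0,0,0],[0,0,0],[0,0,0]], "fingers": [0.5,0.5,0.5,0.5,0.5]}}

```text
time: 12.15
tcp_pos: [0.4622, 0.0344, 0.053]
ee_rot: [[0.231, 0.954, 0.193], [0.732, -0.301, 0.612], [0.641, -0.0, -0.767]]
contact_force: [-3.8, -6.0, 0.7]
width: 0.15
```

Call:
{"method": "drive_tool", "body": {"travel": [[0.08,0,0.065],[0,0,0],[0,0,0],[0,0,0],[0,0,0]], "delta_rot": [[0,0,0],[0,0,0],[0,0,0],[0,0,0],[0,0,0]], "fingers": [0.5,0.5,0.5,0.5,0.5]}}

```text
time: 12.78
tcp_pos: [0.4623, 0.0344, 0.053]
ee_rot: [[0.231, 0.954, 0.193], [0.733, -0.301, 0.611], [0.64, 0.0, -0.768]]
contact_force: [-12.9, -20.3, 7.4]
width: 0.15
```

```bash
python3 - <<'E'
from snap import *
snap('9',dict(side=(245,220,345,320,6),top=(240,165,340,245,7)))
print(ctrl.observe()['wrist_torque'])
E
python3 prof.py 9; python3 ov.py 9 0 0 0 a
```

```text
12.875 [0.4623 0.0344 0.053 ] [-13.5626 -19.7635   6.9007] 0.15315250339396072 [-20.368   23.8525 115.9392  50.8819  55.5146 -38.5467]
[-1.8675  1.3139  0.7023]
side y [36 37 38 39 40 41 42 43 44 45 46 47 48 49 50 51 52 53 54 55 56 57 58 59
 60 61]
(-62, -35) [115 105 102 103 105 111 123 136 146 150 152 159 177 203 228 244 250 250
 249 247 245 243 240 237 236 238]
(-30, 0) [117 106 103 104 105 109 118 131 143 150 152 154 164 189 218 239 249 251
 249 248 246 244 242 239 238 239]
(0, 30) [127 111 106 106 106 108 117 131 145 153 155 154 163 187 214 238 248 250
 249 248 246 244 242 240 239 240]
(35, 62) [122 105  99  98 101 103 108 118 130 141 147 146 143 154 181 208 225 230
 229 227 228 230 234 238 239 239]
top y [36 37 38 39 40 41 42 43 44 45 46 47 48 49 50 51 52 53 54 55 56 57 58 59
 60 61]
(-62, -35) [243 243 243 243 241 234 220 201 186 180 177 172 173 184 201 218 231 239
 243 244 244 244 243 242 241 240]
(-30, 0) [242 243 243 243 240 232 217 200 188 183 178 172 174 187 205 222 234 241
 244 244 244 244 243 241 239 239]
(0, 30) [244 244 244 244 240 230 212 194 182 177 173 170 175 190 209 225 235 241
 244 244 244 244 243 242 241 241]
(35, 62) [244 244 244 243 238 226 209 193 185 180 175 172 177 192 210 226 236 242
 244 244 244 244 243 242 242 241]
```

View pics/side9_ova.png

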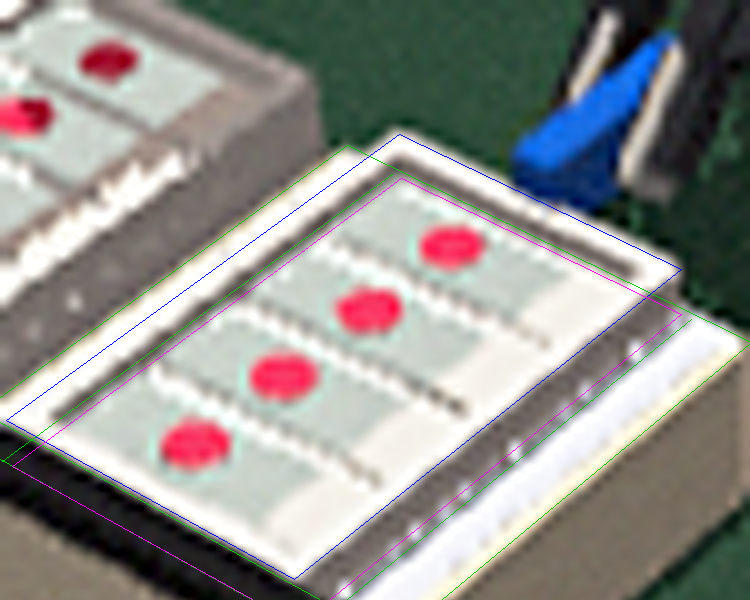

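View pics/top9z.png

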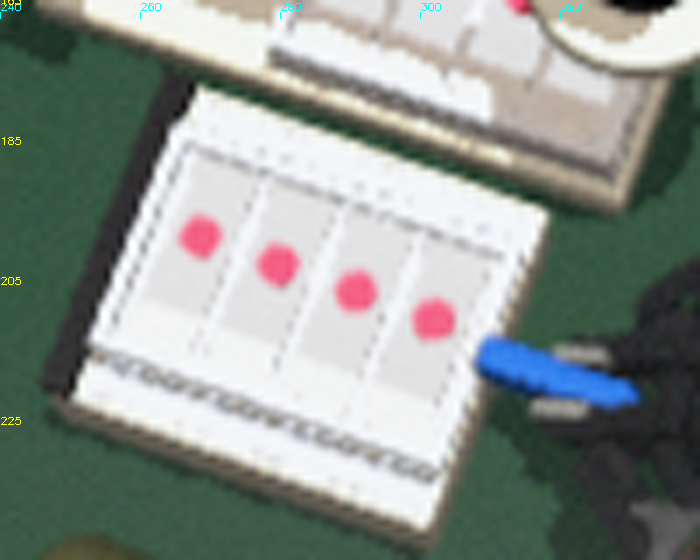

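Call:
{"method": "drive_tool", "body": {"travel": [[-0.07,0,-0.06],[-0.03,0,-0.025],[0,0,0],[0,0,0],[0,0,0]], "delta_rot": [[0,0,0],[0,0,0],[0,0,0],[0,0,0],[0,0,0]], "fingers": [0.5,0.5,0.5,0.5,0.5]}}

```text
time: 13.5
tcp_pos: [0.4622, 0.0344, 0.053]
ee_rot: [[0.231, 0.954, 0.193], [0.731, -0.301, 0.612], [0.642, -0.0, -0.767]]
contact_force: [-2.0, -5.6, -1.4]
width: 0.153
```

Run:
```python
from rig import ctrl
o=ctrl.observe();print(o['tcp_pos'],o['contact_force'],o['wrist_torque'])
```

```text
[0.46221057 0.03435813 0.05302912] [-2.02512851 -5.59292801 -1.43803401] [-0.92070573  0.2696213  -0.02483289]
```

Call:
{"method": "drive_tool", "body": {"travel": [[-0.02,0,0.025],[0,0,0],[0,0,0],[0,0,0],[0,0,0]], "delta_rot": [[0,0,0],[0,0,0],[0,0,0],[0,0,0],[0,0,0]], "fingers": [0.5,0.5,0.5,0.5,0.5], "newtons": 20}}

```text
time: 14.12
tcp_pos: [0.4622, 0.0344, 0.053]
ee_rot: [[0.231, 0.954, 0.193], [0.731, -0.3, 0.612], [0.642, -0.0, -0.767]]
contact_force: [-4.9, -6.0, 4.9]
width: 0.153
```

Call:
{"method": "drive_tool", "body": {"travel": [[0,0,0],[0,0,0],[0,0,0],[0,0,0],[0,0,0]], "delta_rot": [[0,0,0],[0,0,0],[0,0,0],[0,0,0],[0,0,0]], "fingers": [2.0,3.0,4.0,4.5,4.5]}}

```text
time: 14.75
tcp_pos: [0.4622, 0.0345, 0.0527]
ee_rot: [[0.231, 0.954, 0.193], [0.731, -0.301, 0.612], [0.642, -0.001, -0.767]]
contact_force: [0.1, -0.2, 0.8]
width: 0.524
```

```bash
python3 - <<'E'
from snap import *
snap('10',dict(side=(245,220,345,320,6),top=(240,165,340,245,7)))
E
python3 prof.py 10; python3 ov.py 10 0 0 0 a
```

```text
14.85 [0.4622 0.0345 0.0527] [-0.603   0.0016  0.5838] 0.5254850192852247 [-20.4129  23.9283 115.9346  50.9671  55.6001 -38.6728]
side y [36 37 38 39 40 41 42 43 44 45 46 47 48 49 50 51 52 53 54 55 56 57 58 59
 60 61]
(-62, -35) [117 105 102 102 104 110 121 133 141 145 147 157 178 204 229 244 250 250
 249 247 245 243 240 238 237 238]
(-30, 0) [118 106 104 104 105 107 116 129 142 149 151 153 164 189 218 239 249 251
 249 248 246 245 243 240 238 239]
(0, 30) [127 110 105 105 106 108 117 131 146 154 154 154 163 186 214 237 248 251
 249 248 246 244 242 240 239 240]
(35, 62) [122 105  99 100 101 103 108 118 130 141 147 146 142 153 180 207 224 230
 229 227 228 230 234 238 239 239]
top y [36 37 38 39 40 41 42 43 44 45 46 47 48 49 50 51 52 53 54 55 56 57 58 59
 60 61]
(-62, -35) [242 242 242 243 241 235 222 204 189 183 178 173 174 185 201 218 231 239
 243 244 244 244 243 242 241 241]
(-30, 0) [243 244 244 244 241 232 216 198 185 180 175 169 172 186 205 222 233 240
 243 244 244 244 243 241 239 239]
(0, 30) [245 245 244 244 240 231 214 195 182 176 172 168 173 189 209 225 236 242
 244 244 244 244 243 242 241 241]
(35, 62) [244 244 244 242 238 226 210 195 187 182 176 172 178 192 210 226 236 242
 244 244 244 244 243 242 241 241]
```

View pics/side10_ova.png

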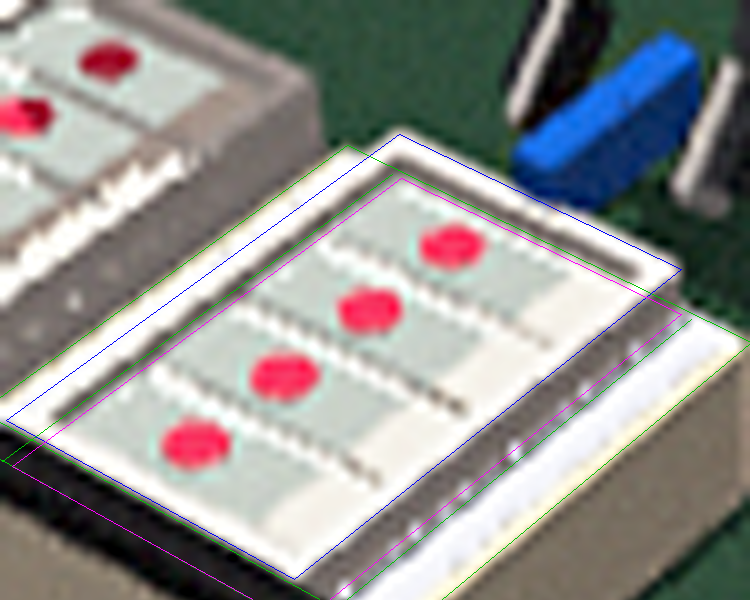

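View pics/top10z.png

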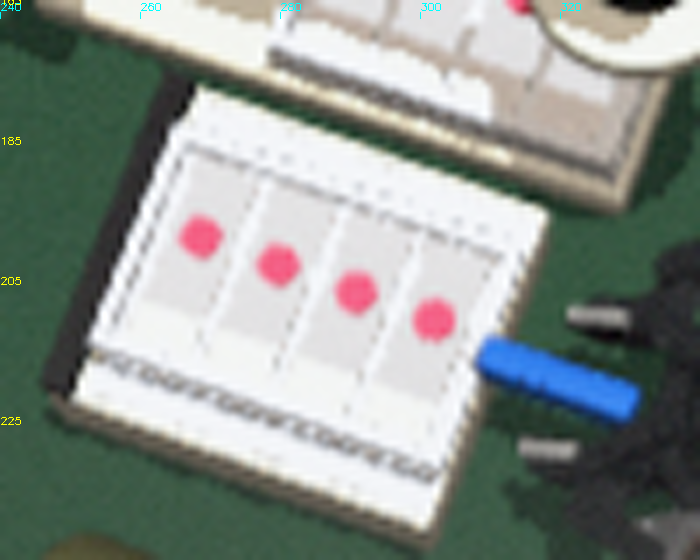

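Call:
{"method": "drive_tool", "body": {"travel": [[0,0,-1.5],[0,0,-2.5],[0,0,-3],[0,0,-3],[0,0,-3]], "delta_rot": [[0,0,0],[0,0,0],[0,0,0],[0,0,0],[0,0,0]], "fingers": [4.5,4.5,4.5,4.5,4.5]}}

```text
time: 15.48
tcp_pos: [0.4366, -0.0463, 0.1539]
ee_rot: [[0.231, 0.954, 0.193], [0.732, -0.301, 0.611], [0.641, -0.0, -0.767]]
contact_force: [-0.1, 0.3, 0.3]
width: 0.528
```

Run:
```python
from h import *
from rig import ctrl
s,t=cam('side0'),cam('top0')
for n,d,(x0,y0) in(('side',s,(350,190)),('top',t,(425,225))):
    cv2.imwrite(f'pics/{n}_lamp.png',cv2.resize(d['frame'][y0:y0+50,x0:x0+60,::-1],None,fx=10,fy=10,interpolation=cv2.INTER_CUBIC))
o=ctrl.observe();print(o['tcp_pos'],o['contact_force'])
```

```text
[ 0.4366 -0.0463  0.1539] [-0.0724  0.3423  0.3097]
```

View pics/side_lamp.png

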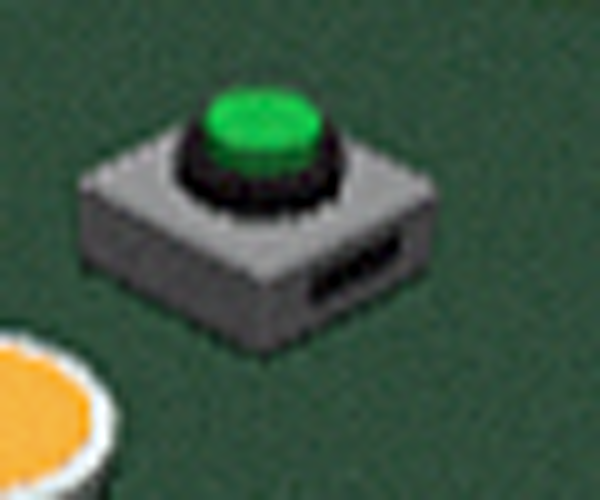

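View pics/top_lamp.png

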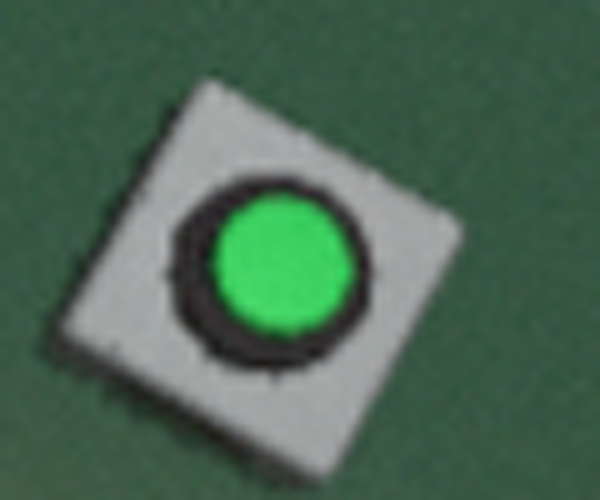

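The top centre of the button is at (375.9,201.5) in the side view and (452.9,250.9) in the top view.

Run:
```python
from h import *
from rig import ctrl
s,t=cam('side0'),cam('top0')
X,r=tri(s,(375.9,201.5),t,(452.9,250.9));print(X,r)
o=ctrl.observe()
R=toolR(np.radians(45),0)
plan(o['tcp_pos'],o['ee_rot'],np.r_[X[:2],.12],R,10)
```

```text
[ 0.3975 -0.3149  0.0503] [ 0.8103  0.1912 -0.0676 -0.7044]
travel [[-2.27, 0.44, -1.46], [-2.34, 0.56, -1.29], [-2.4, 0.69, -1.12], [-2.43, 0.82, -0.94], [-2.45, 0.95, -0.76]] 
 rot [[-0.0167, -0.0682, 0.046], [-0.0167, -0.0682, 0.046], [-0.0167, -0.0682, 0.046], [-0.0167, -0.0682, 0.046], [-0.0167, -0.0682, 0.046]]
travel [[-2.45, 1.07, -0.58], [-2.43, 1.19, -0.39], [-2.39, 1.31, -0.2], [-2.34, 1.42, -0.02], [-2.27, 1.52, 0.16]] 
 rot [[-0.0167, -0.0682, 0.046], [-0.0167, -0.0682, 0.046], [-0.0167, -0.0682, 0.046], [-0.0167, -0.0682, 0.046], [-0.0167, -0.0682, 0.046]]
```

Call:
{"method": "drive_tool", "body": {"travel": [[-2.27,0.44,-1.46],[-2.34,0.56,-1.29],[-2.4,0.69,-1.12],[-2.43,0.82,-0.94],[-2.45,0.95,-0.76]], "delta_rot": [[-0.0167,-0.0682,0.046],[-0.0167,-0.0682,0.046],[-0.0167,-0.0682,0.046],[-0.0167,-0.0682,0.046],[-0.0167,-0.0682,0.046]], "fingers": [4,3,2,1,0]}}

```text
time: 16.1
tcp_pos: [0.4171, -0.1809, 0.1361]
ee_rot: [[0.502, 0.853, 0.143], [0.796, -0.52, 0.31], [0.339, -0.042, -0.94]]
contact_force: [0.8, 0.1, -0.1]
width: 0.001
```

Call:
{"method": "drive_tool", "body": {"travel": [[-2.45,1.07,-0.58],[-2.43,1.19,-0.39],[-2.39,1.31,-0.2],[-2.34,1.42,0],[-2.27,1.52,0.16]], "delta_rot": [[-0.0167,-0.0682,0.046],[-0.0167,-0.0682,0.046],[-0.0167,-0.0682,0.046],[-0.0167,-0.0682,0.046],[-0.0167,-0.0682,0.046]], "fingers": [0,0,0,0,0]}}

```text
time: 16.73
tcp_pos: [0.3973, -0.3151, 0.1189]
ee_rot: [[0.709, 0.705, -0.001], [0.705, -0.709, -0.002], [-0.002, 0.0, -1.0]]
contact_force: [0.6, 0.1, 0.3]
width: -0.001
```

Run:
```python
from snap import *
snap('11',dict(side=(300,140,440,240,5.5),top=(385,190,515,280,6)))
o=ctrl.observe();plan(o['tcp_pos'],o['ee_rot'],np.array([.3975,-.3149,.065]),toolR(np.radians(45),0),5)
```

```text
16.825 [ 0.3975 -0.315   0.1186] [-0.3893  0.2904  0.5348] 0.003459552670794613 [-42.5102  19.058  100.88    -0.0519  60.0742   2.6325]
travel [[0.0, -0.0, 1.07], [0.0, -0.0, 1.07], [0.0, -0.0, 1.07], [0.0, -0.0, 1.07], [0.0, -0.0, 1.07]] 
 rot [[-0.0, 0.0002, -0.0004], [-0.0, 0.0002, -0.0004], [-0.0, 0.0002, -0.0004], [-0.0, 0.0002, -0.0004], [-0.0, 0.0002, -0.0004]]
```

View pics/side11z.png

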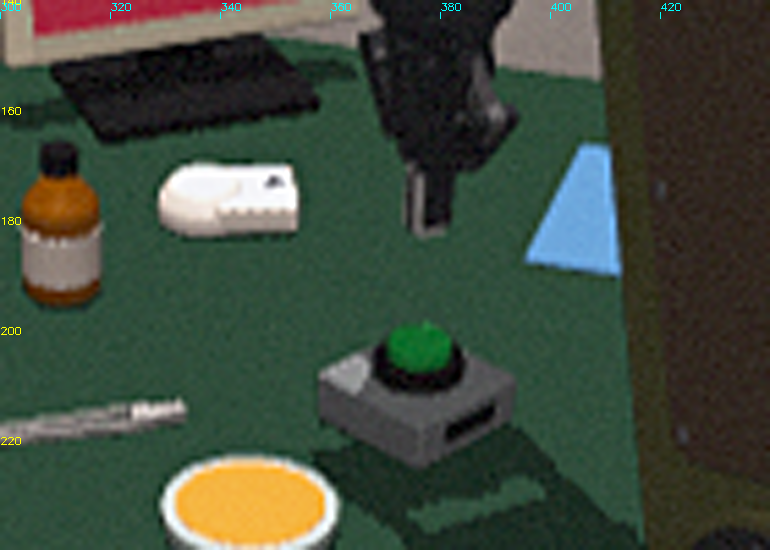

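View pics/top11z.png

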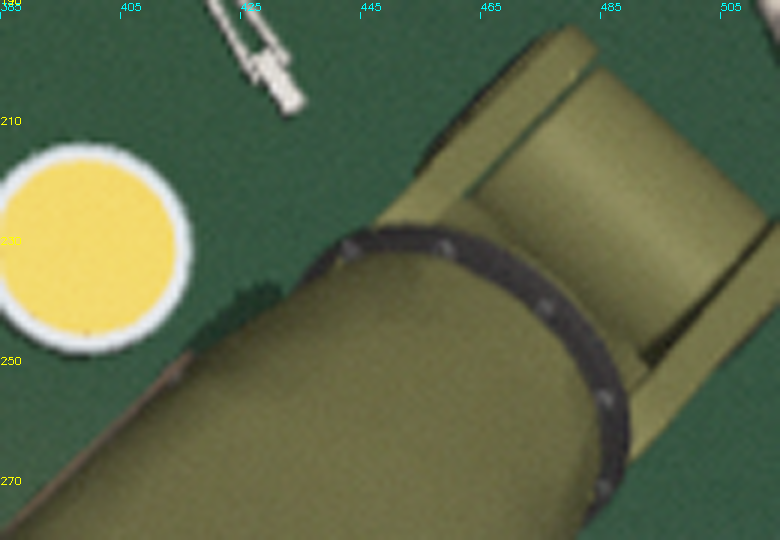

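The closed fingers hang straight over the button: tips at (378,182), button at (376,202). I'll lower them.

Call:
{"method": "drive_tool", "body": {"travel": [[0,0,1.5],[0,0,1.5],[0,0,1.5],[0,0,0.8],[0,0,0.5]], "delta_rot": [[0,0,0],[0,0,0],[0,0,0],[0,0,0],[0,0,0]], "fingers": [0,0,0,0,0]}}

```text
time: 17.45
tcp_pos: [0.398, -0.3134, 0.0595]
ee_rot: [[0.707, 0.707, -0.0], [0.707, -0.707, 0.002], [0.001, -0.001, -1.0]]
contact_force: [0.3, 0.1, -0.8]
width: -0.002
```

Call:
{"method": "drive_tool", "body": {"travel": [[0,0,0.2],[0,0,0.2],[0,0,0.1],[0,0,0.1],[0,0,0]], "delta_rot": [[0,0,0],[0,0,0],[0,0,0],[0,0,0],[0,0,0]], "fingers": [0,0,0,0,0]}}

```text
time: 18.08
tcp_pos: [0.398, -0.3135, 0.0541]
ee_rot: [[0.707, 0.707, 0.0], [0.707, -0.707, 0.001], [0.001, -0.001, -1.0]]
contact_force: [-0.2, -0.5, -0.1]
width: 0.004
```

Call:
{"method": "drive_tool", "body": {"travel": [[0,0,0.2],[0,0,0.2],[0,0,0.15],[0,0,0.15],[0,0,0.1]], "delta_rot": [[0,0,0],[0,0,0],[0,0,0],[0,0,0],[0,0,0]], "fingers": [0,0,0,0,0]}}

```text
time: 18.7
tcp_pos: [0.3981, -0.3136, 0.0462]
ee_rot: [[0.707, 0.707, 0.0], [0.707, -0.707, 0.001], [0.001, -0.0, -1.0]]
contact_force: [-0.3, 0.4, 5.1]
width: 0.004
```

Call:
{"method": "drive_tool", "body": {"travel": [[0,0,0.1],[0,0,0.1],[0,0,0],[0,0,0],[0,0,0]], "delta_rot": [[0,0,0],[0,0,0],[0,0,0],[0,0,0],[0,0,0]], "fingers": [0,0,0,0,0]}}

```text
time: 19.32
tcp_pos: [0.3983, -0.3137, 0.0457]
ee_rot: [[0.707, 0.707, 0.001], [0.707, -0.707, 0.0], [0.001, 0.0, -1.0]]
contact_force: [-7.5, 6.5, 26.7]
width: 0.002
```

Run:
```python
from snap import *
snap('12',dict(side=(300,140,440,240,5.5)))
```

```text
19.375 [ 0.3983 -0.3137  0.0457] [-7.2152  6.7977 27.2602] -0.0008719026870690473 [-42.3882  25.6168 103.352    0.0638  51.0112   2.5471]
```

View pics/side12z.png

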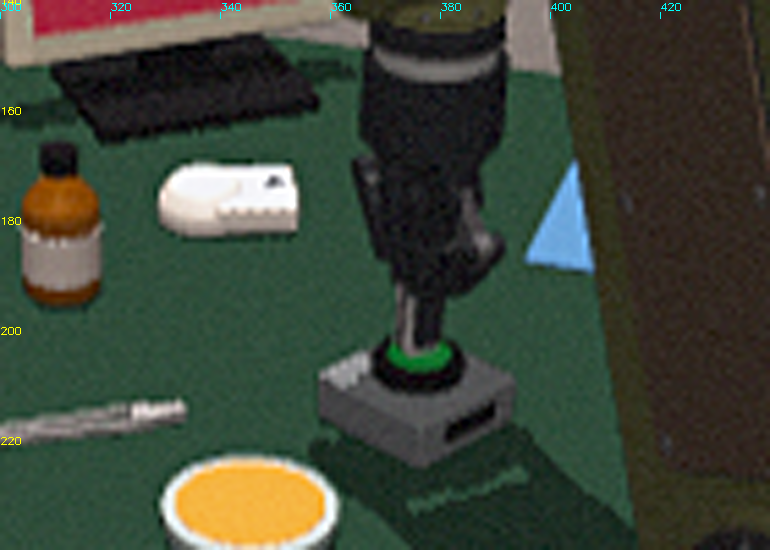

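The button has bottomed out hard against its stop at 27 N. I'll lift off and retreat.

Call:
{"method": "drive_tool", "body": {"travel": [[0,0,-0.3],[0,0,-1],[0,0,-2],[0,0,-3],[0,0,-3]], "delta_rot": [[0,0,0],[0,0,0],[0,0,0],[0,0,0],[0,0,0]], "fingers": [0,0,0,0,0]}}

```text
time: 20.0
tcp_pos: [0.3978, -0.3134, 0.1381]
ee_rot: [[0.707, 0.707, -0.0], [0.707, -0.707, 0.002], [0.001, -0.002, -1.0]]
contact_force: [-0.6, 0.8, -0.1]
width: -0.001
```

Call:
{"method": "drive_tool", "body": {"travel": [[-3,3,-3],[-3,3,-2],[-3,3,-1],[-2,2,0],[0,0,0]], "delta_rot": [[0,0,0],[0,0,0],[0,0,0],[0,0,0],[0,0,0]], "fingers": [0,0,0,0,0]}}

```text
time: 20.62
tcp_pos: [0.3975, -0.4704, 0.1964]
ee_rot: [[0.708, 0.706, -0.001], [0.706, -0.708, 0.002], [0.001, -0.002, -1.0]]
contact_force: [0.3, 0.1, -0.6]
width: 0.004
```

```bash
python3 - <<'E'
from snap import *
snap('13',dict(side=(175,180,415,330,3.3),top=(220,80,520,290,2.6)))
d0={n:cam(n+'0')['frame'].astype(int) for n in('side','top')}
E
python3 prof.py 13; python3 ov.py 13 0 0 0 a
```

```text
20.725 [ 0.3979 -0.4687  0.1966] [-0.4992 -0.3437 -0.0344] 0.0016156556278166092 [-53.103   27.1147  78.1648   0.0534  74.833   -8.1273]
side y [36 37 38 39 40 41 42 43 44 45 46 47 48 49 50 51 52 53 54 55 56 57 58 59
 60 61]
(-62, -35) [117 105 102 102 103 110 121 133 141 144 146 156 176 203 228 244 250 250
 248 247 245 243 240 237 236 237]
(-30, 0) [118 107 104 104 104 107 116 129 142 149 152 154 164 189 218 239 249 250
 249 247 246 244 242 239 238 239]
(0, 30) [127 111 105 105 105 108 116 130 144 153 154 154 162 184 212 236 248 250
 249 247 246 244 242 240 239 240]
(35, 62) [121 104  98  99 101 103 108 118 130 141 148 146 142 152 179 207 224 230
 229 227 227 229 233 237 239 239]
top y [36 37 38 39 40 41 42 43 44 45 46 47 48 49 50 51 52 53 54 55 56 57 58 59
 60 61]
(-62, -35) [242 242 242 242 240 234 220 202 187 181 177 172 172 183 200 216 230 238
 242 243 243 243 242 241 240 240]
(-30, 0) [242 243 243 243 240 231 215 197 184 178 173 168 170 184 203 220 232 240
 243 243 243 243 242 240 239 238]
(0, 30) [243 244 244 243 239 230 213 195 182 176 171 168 173 188 208 224 235 241
 243 244 244 243 242 241 241 240]
(35, 62) [243 243 243 242 237 225 208 193 184 180 174 171 177 191 210 225 236 241
 243 243 243 243 242 241 241 241]
```

View pics/side13z.png

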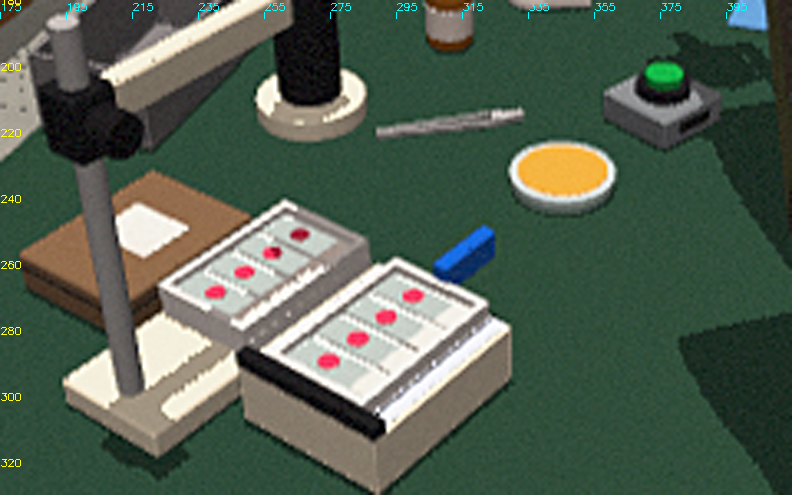

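View pics/top13z.png

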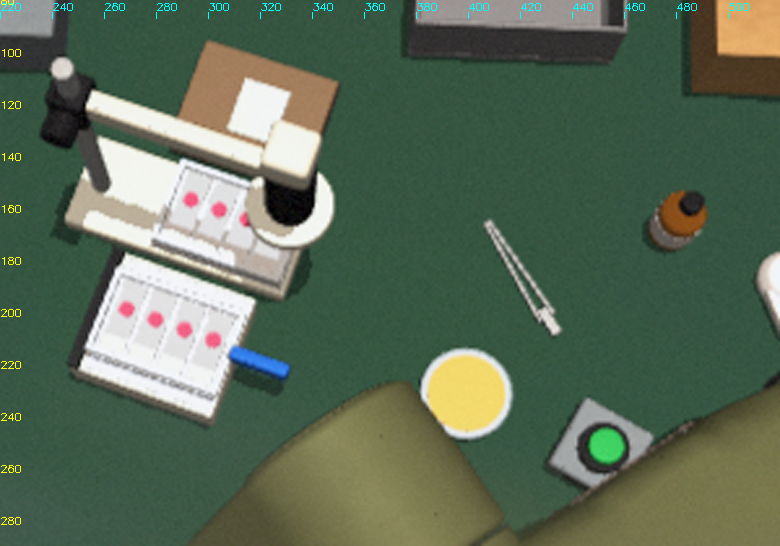

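View pics/top13_ova.png

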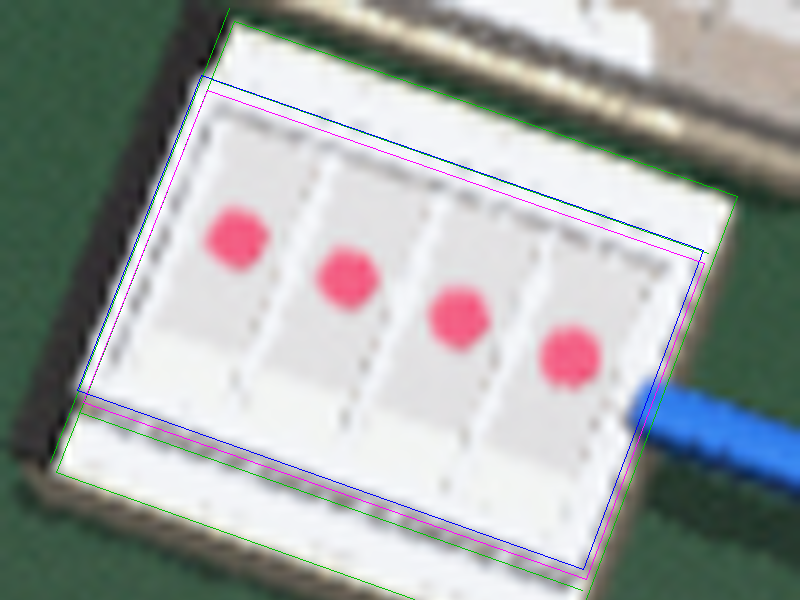

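Run:
```python
from rig import ctrl
print(ctrl.close_job())
```

```text
the job is handed in; nothing more can be done
None
```

I slid the top tray off the stack onto the light box and against the stop bar. Then I let go of it and pressed the green button fully down. The job was handed in at about 21 s of the 58 s allowed.

**Sliding and level:** For the first centimetre or so of the slide, the wrist reading was about −1 N, so the tray stayed on the stack. While I was neutralising the grip force before the slide, the handle rose by up to about 1.5 mm and was set down again. Just before I lowered it 2 mm onto the box, the tray hung free at about 3.8 N.

**Placement:** I pushed it against the stop, with a peak of about 24 N, then backed off to about 6 N before releasing. The last pictures show it flat and square, within about 0.3° by the gap to the near dark line, and it did not move on release. That gap should be 3 mm; the side view gave about 2.5 mm and the top view about 3.2 mm. The two views disagree slightly, so the centring error is within about 0.5 mm.

**Button:** It reached its hard stop at 27 N, well past the 5 N spring force. I have no direct reading that the lamp came on.

**Everything else:** The two lower trays, the microscope and the nearby loose items looked unmoved by eye in the last pictures. I did not measure their positions. The arm was clear of everything at hand-in.

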